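# Pack the last printing block and feel the row flush

### The job

Take the blue printing block out of the slanted drying stand, put it upright into the empty place of the storage box and press down whatever sticks up there, until all four blocks are fully home and nothing stands above the rim. Then take the hand off the box and finally stroke shut fingertips along the block tops from the red end to the other end, block after block right to the last one, and leave everything so, hand clear. Press, do not ram, and leave the jar, the cup and the bottle where they are.

Things in the scene. Friction and masses are not known exactly. Their poses are not given: they have to be found in the camera images.
- box: Fixed open plywood box, 144 mm long (y), 90 mm wide (x), rim 72 mm above the table, walls 6 mm, floor 8 mm up. Origin: centre of its underside. Blocks stand in a row along y; the +y end wall is red. From the red end: block_a, block_b, the empty place, block_d, centred at y = 53, 23, -6, -53 mm. Fixed partitions between them end at or just below the rim.
- slot (a point): Centre of the blue block's place when fully home, in the plane of the rim; axes as the box. The place is 78 mm wide across the box. Its side towards the red end is a rigid partition, face 12 mm from this point, top 3 mm below the rim; block_b stands 1 mm behind it. Fully home the block stands on the box floor, its top level with the rim.
- keeper_lip (a point): Top of the steel keeper plate on the other side of the place, 2 mm below the rim. At rest the plate's upright face is only 5 mm from the slot point; its top 20 mm lean back as a lead-in, to 14 mm. A block pushed straight down there moves the plate aside (spring 2 to 4 N, 11 mm travel), then stays by friction wherever it is let go; 5 to 15 N press it home.
- block_a: Wooden block with yellow spots next to the red end, 24 mm thick along the row, 70 mm wide; a stiff sliding fit in its place: it can only go up and down. Origin: centre of its top face. It stands 0 to 12 mm above the rim; pressing with about 8 N or more pushes it down to a firm stop, top level with the rim.
- block_b: The same with green spots, second from the red end.
- block_d: The same with orange spots, at the plain end.
- block_c: Loose blue block, 24 mm thick (its x), 70 mm wide (its y), 64 mm tall (its z), 100 to 180 g; lower edges rounded 5 mm, white spots on its top. Origin: centre of its underside, z towards its top. It starts in the stand, leaning with it, about 34 mm of it out of the slot.
- stand: Fixed wooden drying stand, base 110 x 90 mm (x, y). Origin: centre of its underside. Its slot, 27 mm wide, 74 mm long (along y) and 30 mm deep, leans 26 degrees from vertical, its mouth towards the stand's -x; slot floor centre 30 mm above the origin. The block pulls out along the slant.
- jar: Amber jar with white cap, 60 mm across, 90 mm tall; leave it alone. Origin: centre of its underside.
- cup: White cup, 72 mm across, 85 mm tall; leave it alone. Origin: centre of its underside.
- dye: Blue plastic bottle, 52 mm across, 130 mm tall; leave it alone. Origin: centre of its underside.
Not all that is in view belongs to the job. There is more than one size of the block_c; the job needs the middle-sized.

How it is judged:
By the outcome, as a careful person would: the job done as asked, in the order asked, and still so for the second after the job is handed in, with the robot touching nothing.
It also fails if it takes over 67 s, if anything falls off the work surface, if the arm or the gripper's body presses on something with over 40 N, if the wrist force passes 120 N, or if a joint passes its speed limit or range.

### The arm

A 6-joint arm with a two-finger parallel gripper is mounted at the origin on the work surface. World frame = base frame: x ahead of the robot, y to its left, z up, the work surface at z = 0. Lengths are in m, angles in rad, forces in N, time in s.
With the tool pointing down it reaches from about 0.35 to 0.85 m from the base axis. Payload 8.1 kg.
Tool frame: the origin (TCP) lies on the centre line of the jaws, within the pads' length; the fingertips stand 14 mm ahead of it and the grasp point (between the pads) lies 5 mm behind it; z points along the fingers, y is the direction in which the jaws open and shut (so a half turn about z gives the same grasp; the last joint's range is limited). The gripper opens to 93 mm and grips with 3 to 60 N. Pads are 15 mm wide; open, the fingers measure 128 mm over their backs; the gripper's body (75 mm by 188 mm) begins 65 mm behind the grasp point.
Start: joints at [-1.365, 0.13, 1.488, -0, 1.523, -0.085], TCP at [0.172, -0.575, 0.233] pointing down, gripper open.
Joint ranges: [-2.96, 2.96], [-0.89, 2.26], [0.02, 2.5], [-1.34, 4.48], [0, 2.73], [-2.66, 2.66]. Speed limits (rad/s): [2.39, 2.39, 2.79, 3.14, 3.14, 3.14].

### API

Orientations are given as a rotation vector (axis times angle).
In Python, from plant import robot gives the robot as it stands.
- The arm moves only by the tool jog_arm, never from a script. Its argument "steps" is a list of rows, each a list of 7 numbers: the closure, from 0 (fully open) to 1 (shut), then the shift along the tool's x, y, z in m, then the turn, a rotation vector about the tool's x, y, z in rad. In form: [[jaw, tx, ty, tz, rx, ry, rz], ...]. A call has 1 to 5 rows; each row is the pose to reach, as a shift and turn from the pose measured when the call began, along the tool's axes at that moment; what a row does not reach only later rows make up. A row lasts 1/8 s, in which the tool goes at most 62.5 mm and 10.7 degrees, less where a joint would pass 70% of its speed; a pose out of reach is approached as far as the arm can. A call with a gripper value outside its range is refused whole. The fingers move at their own pace and stop on an object; "force" is the grip in N (left out, the last holds). Time passes only in rows, so rows that repeat a pose let the fingers close. It gives the time, the measured TCP pose, the force and the opening at its end, in the units of the state.
- robot.read_state(): the state, without advancing time (a new reading comes with each control period).
- robot.read_camera(name): name is "side" or "top"; returns a dict with "image" (384x512x3 uint8, red, green, blue), "mtx" (3x3 intrinsics, pixels), "extrinsics" (4x4, takes a point from camera to world coordinates). Camera axes: x right, y down, z forward; pixel columns grow to the right and rows downward; lengths in m; the calibration is good to about 2 mm. A picture is of the moment at which its call begins. There is no depth.
- robot.close_job(): hands the job in, once; it reports no verdict.
The state is a dict: "t": time; "q": joint angles; "dq": joint speeds; "joint_torque": joint torques, N m; "tool_pos": TCP position; "orientation": TCP orientation; "force": force on the tool from outside, world axes, zero at the start; "wrist_torque": the same for the moment, N m; "opening": finger opening in m.
Only numpy, scipy, OpenCV 4.12 (cv2) and the standard library are available. Lean on these libraries where they do the work, as an engineer would, in place of code of your own. Each camera call takes 0.05 s, during which the arm holds its last target.

## Working session

There is one attempt and no reset: what is moved stays moved. The work goes in short steps, Python scripts to look and compute and a tool call to move; the robot and the scene stay as the last step left them, time stands still between calls to the robot, and variables do not carry over. Pictures are saved under pics/ and viewed, and the job is handed in when it is done.

Besides the shell and the picture viewer there is one more tool, called after "Request:" by a JSON object that holds its "name" and its "arguments". jog_arm: Moves the arm, as the interface text tells. Its arguments: {"type":"object","properties":{"steps":{"type":"array"},"force":{"type":"number"}},"required":["steps"]}

```bash
ls; mkdir -p pics
python3 - <<'E'
from plant import robot
import cv2,pickle
s=robot.read_state();print(s)
for n in("top","side"):
    c=robot.read_camera(n);pickle.dump(c,open(f"{n}0.pkl","wb"));cv2.imwrite(f"pics/{n}0.png",cv2.resize(c["image"][:,:,::-1],(768,576)))
    print(n,c["mtx"].round(1).tolist(),c["extrinsics"].round(3).tolist())
E
```

```text
pics
{'t': 0.0, 'q': array([-1.36542273e+00,  1.31190887e-01,  1.48926005e+00, -1.54166269e-05,
        1.52299643e+00, -8.54090062e-02]), 'dq': array([ 0.00042059, -0.0001431 ,  0.00044235, -0.0021124 ,  0.00100763,
        0.00040078]), 'joint_torque': array([ 2.00401526e-03, -5.59846902e+01, -4.91761565e+01,  7.69107789e-02,
        3.53016669e-02, -1.47401961e-04]), 'tool_pos': array([ 0.17192159, -0.57427818,  0.23158023]), 'orientation': array([-3.10661551e+00, -4.54885807e-01,  1.98673136e-04]), 'force': array([-0.66346174, -0.41723605, -1.01818724]), 'wrist_torque': array([ 0.01238981, -0.00400699, -0.00238952]), 'opening': 0.09287579841217064}
top [[384.7, 0.0, 262.8], [0.0, 384.7, 190.5], [0.0, 0.0, 1.0]] [[0.026, -0.995, 0.1, 0.439], [-1.0, -0.025, 0.004, 0.001], [-0.002, -0.1, -0.995, 0.983], [0.0, 0.0, 0.0, 1.0]]
side [[380.5, 0.0, 256.2], [0.0, 380.5, 193.7], [0.0, 0.0, 1.0]] [[-0.999, -0.021, 0.045, 0.476], [-0.047, 0.666, -0.744, 0.636], [-0.015, -0.746, -0.666, 0.624], [0.0, 0.0, 0.0, 1.0]]
```

View pics/top0.png

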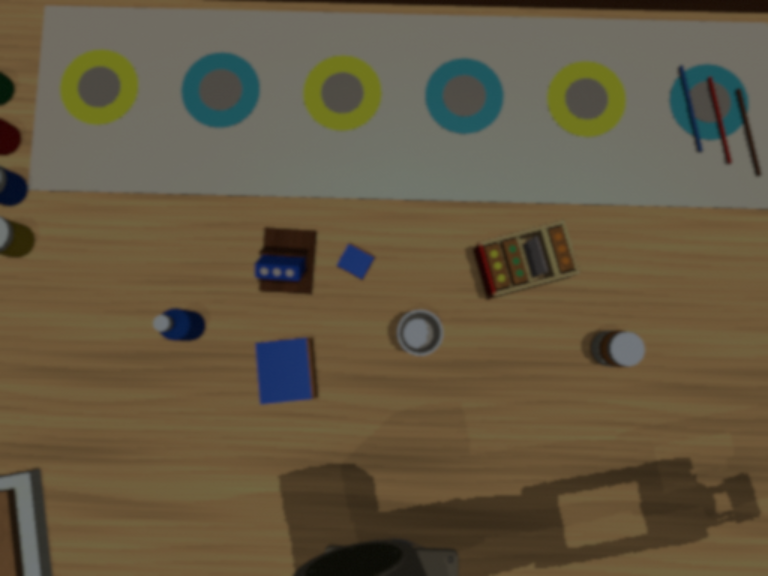

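View pics/side0.png

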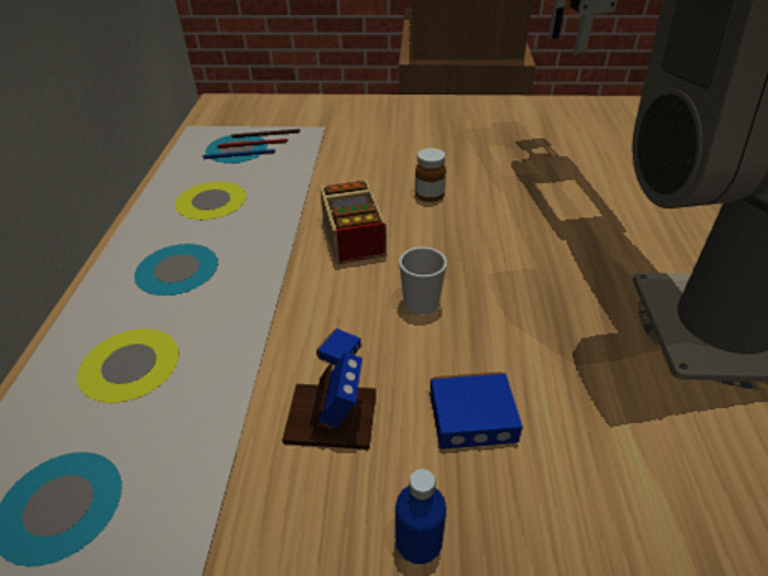

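Candidates in the top picture (768-wide pixels): the block in the stand at (280,269), a small flat blue one at (356,261) and a large flat one at (286,370). The one in the stand fits the description. I'll enlarge to confirm.

```bash
cat > h.py <<'E'
import numpy as np,pickle,cv2
def load(n,k=0): return pickle.load(open(f"{n}{k}.pkl","rb"))
def ray(c,u,v):
    d=np.linalg.inv(c["mtx"])@[u,v,1.];E=np.array(c["extrinsics"]);return E[:3,3],E[:3,:3]@d
def onz(c,u,v,z):
    o,d=ray(c,u,v);return o+d*(z-o[2])/d[2]
def proj(c,p):
    E=np.linalg.inv(c["extrinsics"]);q=E[:3,:3]@np.asarray(p,float)+E[:3,3];q=c["mtx"]@q;return q[:2]/q[2]
def tri(c1,p1,c2,p2):
    o1,d1=ray(c1,*p1);o2,d2=ray(c2,*p2);A=np.stack([d1,-d2],1);t=np.linalg.lstsq(A,o2-o1,rcond=None)[0]
    a=o1+t[0]*d1;b=o2+t[1]*d2;return (a+b)/2,np.linalg.norm(a-b)
def crop(c,x0,y0,w,h,f,name):
    im=c["image"][y0:y0+h,x0:x0+w,::-1];im=cv2.resize(im,None,fx=f,fy=f,interpolation=cv2.INTER_CUBIC)
    im=cv2.convertScaleAbs(im,alpha=1.6)
    for i in range(0,w,10): cv2.putText(im,str(x0+i),(i*f,9),0,.33,(255,255,255),1);cv2.line(im,(i*f,10),(i*f,16),(255,255,255),1)
    for j in range(0,h,10): cv2.putText(im,str(y0+j),(0,j*f+4),0,.33,(255,255,255),1)
    return im
E
python3 - <<'E'
from h import *
t=load("top");s=load("side")
a=crop(t,162,146,56,56,7,0);b=crop(s,185,215,56,88,6,0)
H=max(a.shape[0],b.shape[0]);pad=lambda m:cv2.copyMakeBorder(m,0,H-m.shape[0],0,4,0)
cv2.imwrite("pics/c1.png",np.hstack([pad(a),pad(b)]))
a=crop(t,308,142,80,60,5,0);b=crop(s,208,114,56,66,6,0)
H=max(a.shape[0],b.shape[0])
cv2.imwrite("pics/c2.png",np.hstack([pad(a),pad(b)]))
E
```

```text
(no output)
```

View pics/c1.png

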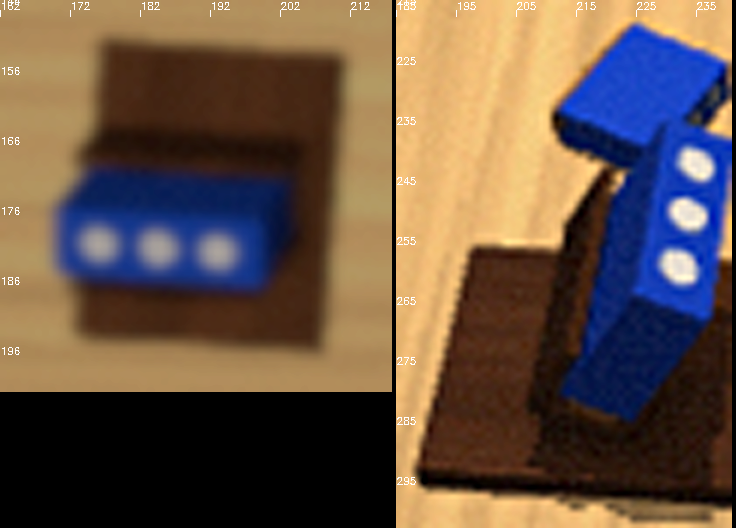

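View pics/c2.png

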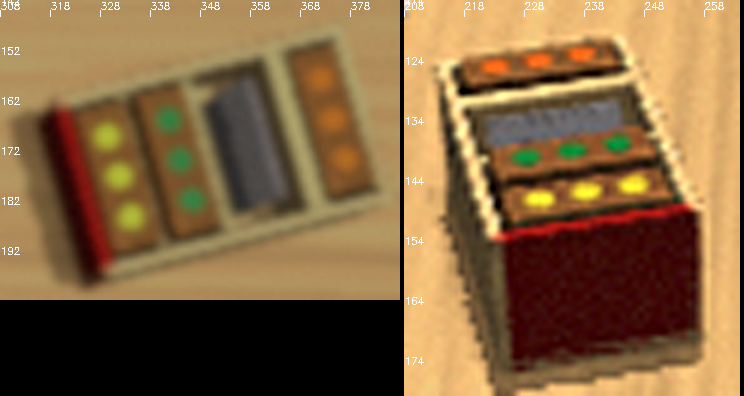

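Left crop: the block in the stand, at top px about (183,181), is the only one leaning in the slot. The flat ones are the smaller (237,174) and the larger (190,247), so this is the middle-sized one. Box crop: yellow and green blocks on the red side, an empty place with the grey keeper, and the orange block at the plain end. Next I'll triangulate the spots by colour masks.

```bash
cat >> h.py <<'E'
def blobs(c,lo,hi,box,nmin=4,up=4):
    x0,y0,w,h=box;im=cv2.resize(c["image"][y0:y0+h,x0:x0+w],None,fx=up,fy=up,interpolation=cv2.INTER_CUBIC)
    m=cv2.inRange(cv2.cvtColor(im,cv2.COLOR_RGB2HSV),lo,hi)
    n,l,st,ce=cv2.connectedComponentsWithStats(m)
    return [(round(x0+(ce[i][0]+.5)/up-.5,2),round(y0+(ce[i][1]+.5)/up-.5,2),st[i][4]//up**2) for i in range(1,n) if st[i][4]>=nmin*up**2]
E
python3 - <<'E'
from h import *
t=load("top");s=load("side")
R={"white":((0,0,70),(180,80,255)),"yel":((22,150,60),(34,255,255)),"gre":((40,100,40),(85,255,255)),"ora":((6,190,90),(15,255,255))}
for k,bt,bs in(("white",(166,170,40,20),(222,232,22,32)),("yel",(320,155,30,40),(222,140,32,14)),("gre",(333,155,20,40),(222,132,32,15)),("ora",(362,150,22,36),(215,118,32,12))):
    A=sorted(blobs(t,*R[k],bt));B=blobs(s,*R[k],bs)
    A=sorted(A,key=lambda p:p[1] if k!="white" else p[0]);B=sorted(B,key=lambda p:p[0] if k!="white" else -p[1])
    print(k,A,B)
    if len(A)==3==len(B):
        for a,b in zip(A,B):
            p,e=tri(t,a[:2],s,b[:2]);print("  ",p.round(4),round(e*1000,1), "top z72", onz(t,*a[:2],.072)[:2].round(4))
E
```

```text
white [(np.float64(169.7), np.float64(179.17), np.int32(18)), (np.float64(175.69), np.float64(180.41), np.int32(21)), (np.float64(184.15), np.float64(180.94), np.int32(22)), (np.float64(192.6), np.float64(181.52), np.int32(21))] [(np.float64(231.68), np.float64(259.05), np.int32(28)), (np.float64(233.18), np.float64(250.3), np.int32(26)), (np.float64(239.56), np.float64(245.54), np.int32(13)), (np.float64(234.56), np.float64(241.95), np.int32(24))]
yel [(np.float64(329.02), np.float64(168.85), np.int32(31)), (np.float64(331.46), np.float64(176.74), np.int32(31)), (np.float64(333.86), np.float64(184.94), np.int32(31))] [(np.float64(230.08), np.float64(146.75), np.int32(11)), (np.float64(237.89), np.float64(145.51), np.int32(11)), (np.float64(245.76), np.float64(144.33), np.int32(11))]
   [ 0.5867 -0.1515  0.076 ] 0.9 top z72 [ 0.5869 -0.1521]
   [ 0.5677 -0.1574  0.076 ] 0.6 top z72 [ 0.568  -0.1581]
   [ 0.5482 -0.1633  0.0759] 0.5 top z72 [ 0.5484 -0.164 ]
gre [(np.float64(341.32), np.float64(165.47), np.int32(16)), (np.float64(343.63), np.float64(173.56), np.int32(15)), (np.float64
[... 202 characters left out ...]
2(9))]
   [ 0.5952 -0.1805  0.0773] 0.6 top z72 [ 0.5958 -0.1815]
   [ 0.576  -0.186   0.0775] 0.9 top z72 [ 0.5764 -0.1871]
   [ 0.5568 -0.1917  0.0777] 0.5 top z72 [ 0.5573 -0.1929]
ora [(np.float64(371.76), np.float64(157.3), np.int32(19)), (np.float64(374.22), np.float64(165.27), np.int32(19)), (np.float64(376.62), np.float64(173.41), np.int32(17))] [(np.float64(222.69), np.float64(124.64), np.int32(13)), (np.float64(229.89), np.float64(123.6), np.int32(13)), (np.float64(237.14), np.float64(122.57), np.int32(12))]
   [ 0.6168 -0.2529  0.0776] 0.8 top z72 [ 0.6175 -0.2544]
   [ 0.5977 -0.2587  0.0776] 0.8 top z72 [ 0.5983 -0.2603]
   [ 0.5783 -0.2643  0.0776] 0.9 top z72 [ 0.5787 -0.2659]
```

Run:
```python
from h import *
t=load("top");s=load("side")
A=[(175.69,180.41),(184.15,180.94),(192.6,181.52)];B=[(231.68,259.05),(233.18,250.3),(234.56,241.95)]
P=[]
for a,b in zip(A,B):
    p,e=tri(t,a,s,b);P.append(p);print(p.round(4),round(e*1000,1))
# stand base: corners in top (full px) approx, base top height unknown
for z in(0,.01,.02):
  for c in((176.5,152),(210.5,154),(207.5,195.5),(173,194)): print(z,onz(t,*c,z)[:2].round(4),end=' ')
  print()
for z in(0,.01,.02):
  for c in((198,256.5),(189,294)): print(z,onz(s,*c,z)[:2].round(4),end=' ')
  print()
# block edges in both views: top near corners: top img (170,185)?,(200,187) ; far top (174,170.5)...
```

```text
[0.548  0.2104 0.0857] 0.0
[0.5472 0.1904 0.0859] 0.1
[0.5464 0.1704 0.086 ] 0.1
0 [0.6327 0.2319] 0 [0.6297 0.1434] 0 [0.5215 0.1469] 0 [0.5231 0.2356] 
0.01 [0.6307 0.2295] 0.01 [0.6277 0.142 ] 0.01 [0.5206 0.1454] 0.01 [0.5222 0.2332] 
0.02 [0.6288 0.2272] 0.02 [0.6258 0.1405] 0.02 [0.5198 0.1439] 0.02 [0.5214 0.2308] 
0 [0.6303 0.1385] 0 [0.6329 0.2292] 
0.01 [0.6279 0.1464] 0.01 [0.6304 0.2358] 
0.02 [0.6254 0.1544] 0.02 [0.6279 0.2423]
```

```bash
cat >> h.py <<'E'
from scipy.spatial.transform import Rotation as Ro
YB=np.arctan2(.0300,.1013) # box yaw
BX=np.array([np.cos(YB),np.sin(YB),0]);BY=np.array([-np.sin(YB),np.cos(YB),0])
SLOT=np.array([.5844,-.2138,.072])
def Rxz(x,z):
    x=np.array(x,float);z=np.array(z,float);z/=np.linalg.norm(z);x-=z*(x@z);x/=np.linalg.norm(x)
    return np.stack([x,np.cross(z,x),z],1)
def go(p,R=None,show=True):
    from plant import robot
    s=robot.read_state();R0=Ro.from_rotvec(s["orientation"]).as_matrix()
    d=R0.T@(np.array(p)-s["tool_pos"]);r=Ro.from_matrix(R0.T@(R0 if R is None else R)).as_rotvec()
    print("t",round(s["t"],2),"pos",s["tool_pos"].round(4),"F",s["force"].round(1),"open",round(s["opening"],4),"\nshift",d.round(4),"turn",r.round(4),"deg",round(np.degrees(np.linalg.norm(r)),1))
YS=np.radians(-2.3);SX=np.array([np.cos(YS),np.sin(YS),0]);SY=np.array([-np.sin(YS),np.cos(YS),0])
L=np.radians(26);U=-np.sin(L)*SX+np.array([0,0,np.cos(L)])
BT=np.array([.5472,.1904,.0868])
RS=Rxz(SY,-U)      # grasp at stand
RBg=Rxz(BX,[0,0,-1]) # at box, gripping thickness
RBp=Rxz(BY,[0,0,-1]) # at box, pressing/stroking
E
python3 - <<'E'
from h import *
t=load("top");s=load("side")
print("yaw",np.degrees(YB))
# dye cap top centre
A=blobs(t,(0,0,70),(180,80,255),(98,205,22,20));B=blobs(s,(0,0,70),(180,70,255),(268,310,30,25));print(A,B)
print("dye",tri(t,A[0][:2],s,B[0][:2]), "base-ish", onz(t,126,217,.05))
print("cup",onz(t,279,221,.085),"jar",onz(t,418,232.5,.09))
print("big",onz(t,190,247,.025))
go(BT+.090*U,RS)
E
```

```text
yaw 16.496658006518174
[(np.float64(107.23), np.float64(214.76), np.int32(124))] [(np.float64(281.03), np.float64(320.1), np.int32(218))]
dye (array([0.46185158, 0.34963478, 0.12639854]), np.float64(0.0007430509709778333)) base-ish [0.46001017 0.33484631 0.05      ]
cup [ 0.45906496 -0.03461007  0.085     ] jar [ 0.44071198 -0.355518    0.09      ]
big [0.39078504 0.18124569 0.025     ]
t 0.1 pos [ 0.1719 -0.5743  0.2317] F [-0.  -1.   0.8] open 0.0928 
shift [ 0.5414 -0.6377  0.0651] turn [-0.3951  0.2799 -1.2177] deg 75.1
```

Request:
{"name": "jog_arm", "arguments": {"steps": [[0, 0.2, -0.24, 0.02, -0.13, 0.09, -0.4], [0, 0.2, -0.24, 0.02, -0.13, 0.09, -0.4], [0, 0.2, -0.24, 0.02, -0.13, 0.09, -0.4], [0, 0.25, -0.3, 0.02, -0.2, 0.14, -0.6], [0, 0.25, -0.3, 0.02, -0.2, 0.14, -0.6]]}}

```text
t: 0.72
tool_pos: [0.2943, -0.2859, 0.2145]
orientation: [2.666, 1.281, 0.247]
force: [1.0, 0.2, 0.1]
opening: 0.0933
```

```bash
python3 -c "
from h import *
go(BT+.090*U,RS)"
```

```text
t 0.72 pos [ 0.2943 -0.2859  0.2145] F [1.  0.2 0.1] open 0.0933 
shift [ 0.5027 -0.1436  0.053 ] turn [-0.1941  0.1424 -0.6152] deg 37.8
```

Request:
{"name": "jog_arm", "arguments": {"steps": [[0, 0.5, -0.144, 0.04, -0.194, 0.142, -0.615], [0, 0.5, -0.144, 0.04, -0.194, 0.142, -0.615], [0, 0.5, -0.144, 0.04, -0.194, 0.142, -0.615], [0, 0.5, -0.144, 0.04, -0.194, 0.142, -0.615], [0, 0.5, -0.144, 0.04, -0.194, 0.142, -0.615]]}}

```text
t: 1.35
tool_pos: [0.4391, -0.016, 0.1932]
orientation: [2.006, 1.927, 0.443]
force: [1.0, -0.1, -0.6]
opening: 0.0929
```

```bash
python3 -c "
from h import *
go(BT+.090*U,RS)"
```

```text
t 1.35 pos [ 0.4391 -0.016   0.1932] F [ 1.  -0.1 -0.6] open 0.0929 
shift [0.2106 0.0431 0.0492] turn [-0.0011  0.0003  0.    ] deg 0.1
```

Request:
{"name": "jog_arm", "arguments": {"steps": [[0, 0.211, 0.043, 0.049, 0, 0, 0], [0, 0.211, 0.043, 0.049, 0, 0, 0], [0, 0.211, 0.043, 0.049, 0, 0, 0], [0, 0.211, 0.043, 0.049, 0, 0, 0], [0, 0.211, 0.043, 0.049, 0, 0, 0]]}}

```text
t: 1.98
tool_pos: [0.5068, 0.1947, 0.1663]
orientation: [2.003, 1.932, 0.441]
force: [0.0, 0.3, -0.9]
opening: 0.0932
```

```bash
python3 -c "
from h import *
go(BT+.090*U,RS);go(BT-.010*U,RS)
from plant import robot
for n in ('top','side'):
    c=robot.read_camera(n);pickle.dump(c,open(f'{n}1.pkl','wb'))
c=load('side',1);cv2.imwrite('pics/s1.png',crop(c,160,190,130,120,5,0))
c=load('top',1);cv2.imwrite('pics/t1.png',crop(c,130,110,130,110,5,0))"
```

```text
t 1.98 pos [0.5068 0.1947 0.1663] F [ 0.   0.3 -0.9] open 0.0932 
shift [-0.0026  0.0016 -0.0008] turn [-0.0039 -0.0004  0.0041] deg 0.3
t 1.98 pos [0.5068 0.1947 0.1663] F [ 0.   0.3 -0.9] open 0.0932 
shift [-0.0027  0.0019  0.0992] turn [-0.0039 -0.0004  0.0041] deg 0.3
```

View pics/s1.png

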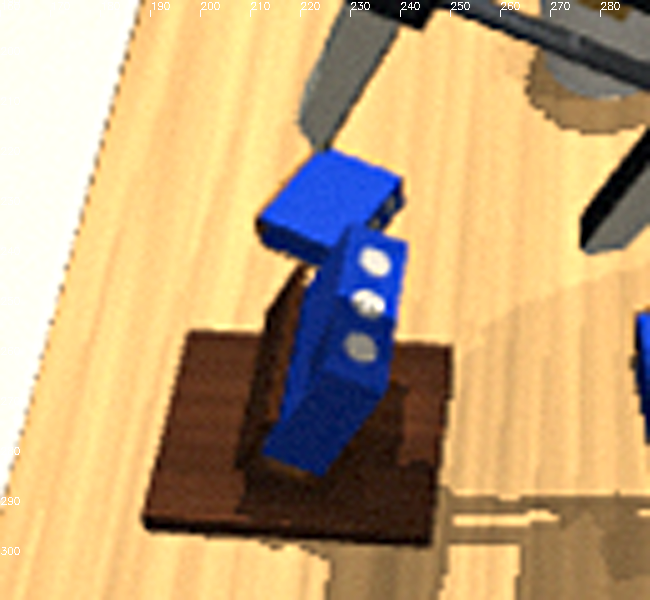

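View pics/t1.png

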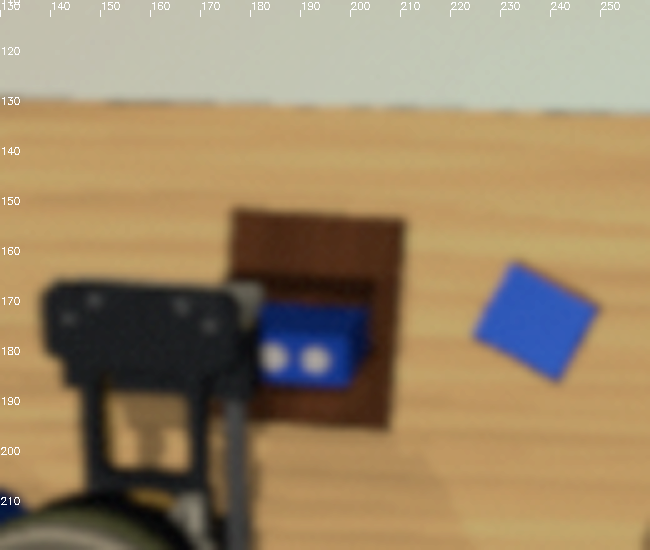

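Both views show the fingers straddling the blue block: side px (222,215) and (280,235), block at (235,250). The path down is clear.

Request:
{"name": "jog_arm", "arguments": {"steps": [[0.3, -0.0025, 0.002, 0.04, -0.004, 0, 0.004], [0.3, -0.0025, 0.002, 0.075, -0.004, 0, 0.004], [0.3, -0.0025, 0.002, 0.099, -0.004, 0, 0.004], [0.3, -0.0025, 0.002, 0.099, -0.004, 0, 0.004], [0.4, -0.0025, 0.002, 0.099, -0.004, 0, 0.004]], "force": 30}}

```text
t: 2.7
tool_pos: [0.5521, 0.1871, 0.0801]
orientation: [2.007, 1.921, 0.446]
force: [-0.6, -0.1, 0.6]
opening: 0.0595
```

```bash
python3 -c "
from h import *
go(BT-.010*U,RS)
from plant import robot
for n in ('top','side'):
    c=robot.read_camera(n);pickle.dump(c,open(f'{n}2.pkl','wb'))
c=load('side',2);cv2.imwrite('pics/s2.png',crop(c,170,170,130,140,4,0))
"
```

```text
t 2.7 pos [0.5521 0.1871 0.0801] F [-0.6 -0.1  0.6] open 0.0595 
shift [ 0.0031 -0.0016  0.0018] turn [ 0.0023  0.0011 -0.0038] deg 0.3
```

View pics/s2.png

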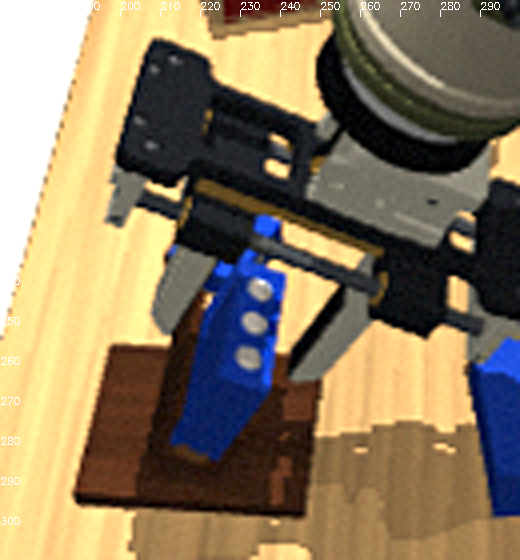

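The block sits between the fingers (side px 213,245 and 253,252; block top at 232,250). Closing now.

Request:
{"name": "jog_arm", "arguments": {"steps": [[0.45, 0.003, -0.0015, 0.002, 0, 0, 0], [0.9, 0.003, -0.0015, 0.002, 0, 0, 0], [0.9, 0.003, -0.0015, 0.002, 0, 0, 0], [0.9, 0.003, -0.0015, 0.002, 0, 0, 0], [0.9, 0.003, -0.0015, 0.002, 0, 0, 0]], "force": 35}}

```text
t: 3.42
tool_pos: [0.552, 0.1909, 0.0782]
orientation: [2.006, 1.921, 0.448]
force: [-1.2, 1.0, 1.1]
opening: 0.0241
```

```bash
python3 -c "
from h import *
go(BT-.010*U,RS)
"
```

```text
t 3.42 pos [0.552  0.1909 0.0782] F [-1.2  1.   1.1] open 0.0241 
shift [-0.0007 -0.0006  0.0002] turn [ 0.0034  0.0002 -0.0032] deg 0.3
```

Gripped at 24.1 mm. Pulling out along the slant.

Request:
{"name": "jog_arm", "arguments": {"steps": [[0.9, 0, 0, -0.015, 0, 0, 0], [0.9, 0, 0, -0.035, 0, 0, 0], [0.9, 0, 0, -0.06, 0, 0, 0], [0.9, 0, 0, -0.1, 0, 0, 0], [0.9, 0, 0, -0.13, 0, 0, 0]], "force": 40}}

```text
t: 4.05
tool_pos: [0.494, 0.1932, 0.1958]
orientation: [2.007, 1.921, 0.448]
force: [-0.2, 0.2, -1.3]
opening: 0.0237
```

```bash
python3 -c "
from h import *
go(SLOT-.002*BY+np.array([0,0,.13]),RBg)
from plant import robot
for n in ('top','side'):
    c=robot.read_camera(n);pickle.dump(c,open(f'{n}3.pkl','wb'))
c=load('side',3);cv2.imwrite('pics/s3.png',crop(c,150,120,160,170,3,0))
"
```

```text
t 4.05 pos [0.494  0.1932 0.1958] F [-0.2  0.2 -1.3] open 0.0237 
shift [-0.4046  0.1003  0.0418] turn [ 0.3957 -0.2842  1.2165] deg 75.1
```

View pics/s3.png

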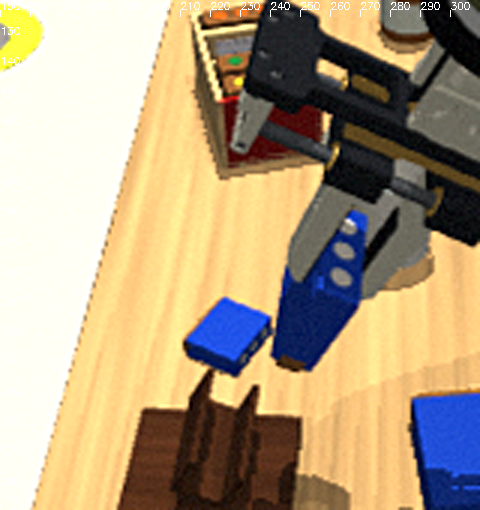

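The block is held and clear of the slot (bottom at side px 245,240). Now carrying it over the box and turning it upright.

Request:
{"name": "jog_arm", "arguments": {"steps": [[0.9, -0.404, 0.1, 0.03, 0.396, -0.284, 1.216], [0.9, -0.404, 0.1, 0.03, 0.396, -0.284, 1.216], [0.9, -0.404, 0.1, 0.03, 0.396, -0.284, 1.216], [0.9, -0.404, 0.1, 0.03, 0.396, -0.284, 1.216], [0.9, -0.404, 0.1, 0.03, 0.396, -0.284, 1.216]]}}

```text
t: 4.78
tool_pos: [0.5596, -0.1143, 0.2082]
orientation: [2.894, 0.94, 0.148]
force: [0.5, 0.9, -1.3]
opening: 0.0241
```

```bash
python3 -c "
from h import *
go(SLOT-.002*BY+np.array([0,0,.13]),RBg)"
```

```text
t 4.78 pos [ 0.5596 -0.1143  0.2082] F [ 0.5  0.9 -1.3] open 0.0241 
shift [-0.0398  0.0957  0.0153] turn [ 0.1089 -0.0829  0.3398] deg 21.0
```

Request:
{"name": "jog_arm", "arguments": {"steps": [[0.9, -0.04, 0.0957, 0.015, 0.109, -0.083, 0.34], [0.9, -0.04, 0.0957, 0.015, 0.109, -0.083, 0.34], [0.9, -0.04, 0.0957, 0.015, 0.109, -0.083, 0.34], [0.9, -0.04, 0.0957, 0.015, 0.109, -0.083, 0.34], [0.9, -0.04, 0.0957, 0.015, 0.109, -0.083, 0.34]]}}

```text
t: 5.4
tool_pos: [0.5848, -0.2146, 0.2025]
orientation: [3.108, 0.454, 0.001]
force: [-0.1, 0.3, -0.8]
opening: 0.0239
```

```bash
python3 -c "
from h import *
go(SLOT-.002*BY+np.array([0,0,.062]),RBg)
from plant import robot
for n in ('top','side'):
    c=robot.read_camera(n);pickle.dump(c,open(f'{n}4.pkl','wb'))
s=load('side',4);t=load('top',4)
cv2.imwrite('pics/s4.png',np.hstack([crop(s,180,50,100,140,4,0),crop(t,290,100,100,140,4,0)[:, :390]]))
"
```

```text
t 5.4 pos [ 0.5848 -0.2146  0.2025] F [-0.1  0.3 -0.8] open 0.0239 
shift [-0.0002  0.0011  0.0685] turn [ 0.0003 -0.0005  0.0022] deg 0.1
```

View pics/s4.png

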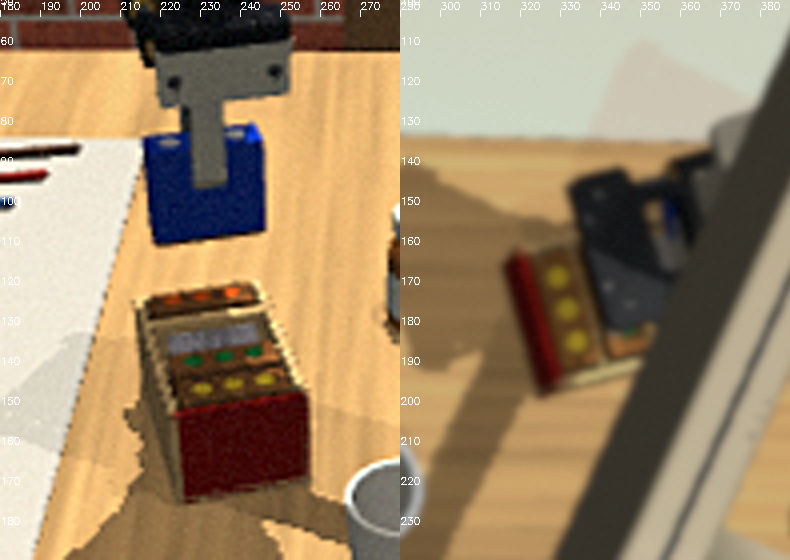

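```bash
python3 -c "
from h import *
s=load('side',4);p=np.array([.5848,-.2146,.2025])
for a in(-35,35):
  for h in(-54,10): print(a,h,proj(s,p+a/1e3*BX+.012*BY+[0,0,h/1e3]).round(1))
print('pad edges tip',[proj(s,p+a/1e3*BX+.0295*BY+[0,0,-.014]).round(1) for a in(-7.5,7.5)])
for a in(-35,35): print('box near floor/top at slot',[proj(s,SLOT+a/1e3*BX+.012*BY).round(1)])
cv2.imwrite('pics/s4b.png',crop(s,205,70,55,55,11,0))
"
```

```text
-35 -54 [246.4 108.9]
-35 10 [245.5  85. ]
35 -54 [218.8 112.6]
35 10 [216.6  88.6]
pad edges tip [array([236.2,  99. ]), array([230.1,  99.8])]
box near floor/top at slot [array([247.4, 135. ])]
box near floor/top at slot [array([221.2, 138.9])]
```

View pics/s4b.png

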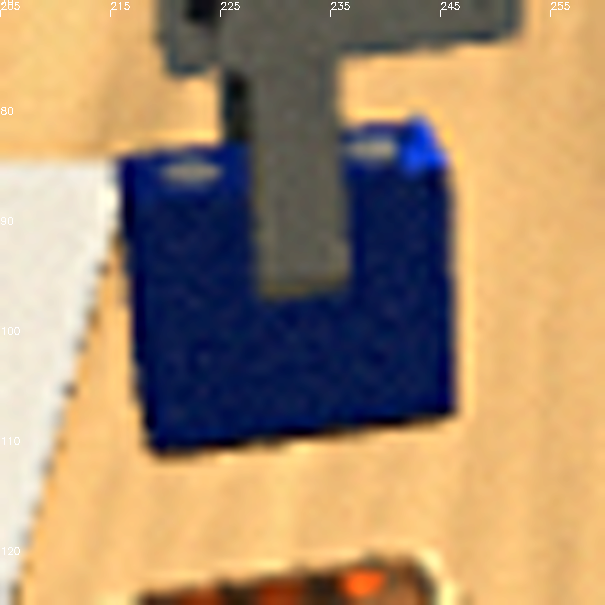

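Request:
{"name": "jog_arm", "arguments": {"steps": [[0.9, -0.001, 0, 0.03, 0, 0, 0.002], [0.9, -0.001, 0, 0.055, 0, 0, 0.002], [0.9, -0.001, 0, 0.065, 0, 0, 0.002], [0.9, -0.001, 0, 0.0665, 0, 0, 0.002], [0.9, -0.001, 0, 0.0665, 0, 0, 0.002]]}}

```text
t: 6.12
tool_pos: [0.5849, -0.215, 0.1382]
orientation: [3.107, 0.451, 0.005]
force: [1.2, -0.3, -1.3]
opening: 0.0235
```

```bash
python3 -c "
from h import *
go(SLOT-.0015*BY-.001*BX+np.array([0,0,.023]),RBg)
from plant import robot
for n in ('top','side'):
    c=robot.read_camera(n);pickle.dump(c,open(f'{n}5.pkl','wb'))
s=load('side',5);t=load('top',5)
p=robot.read_state()['tool_pos']
for a in(-35,35):
  for h in(-54,10): print(a,h,proj(s,p+a/1e3*BX+.012*BY+[0,0,h/1e3]).round(1))
cv2.imwrite('pics/s5.png',np.hstack([crop(s,205,90,55,75,7,0),crop(t,315,130,75,75,5,0)[:525]]) if 0 else crop(s,205,95,60,60,9,0))
cv2.imwrite('pics/t5.png',crop(t,310,130,80,70,7,0))
"
```

```text
t 6.12 pos [ 0.5849 -0.215   0.1382] F [ 1.2 -0.3 -1.3] open 0.0235 
shift [-0.0012  0.0001  0.0432] turn [ 0.0025 -0.0028  0.0004] deg 0.2
-35 -54 [247.1 130.7]
-35 10 [246.4 108.9]
35 -54 [220.7 134.6]
35 10 [218.8 112.6]
```

View pics/s5.png

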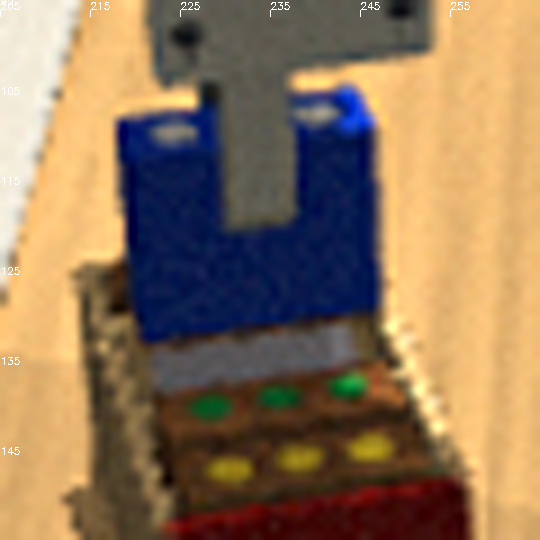

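View pics/t5.png

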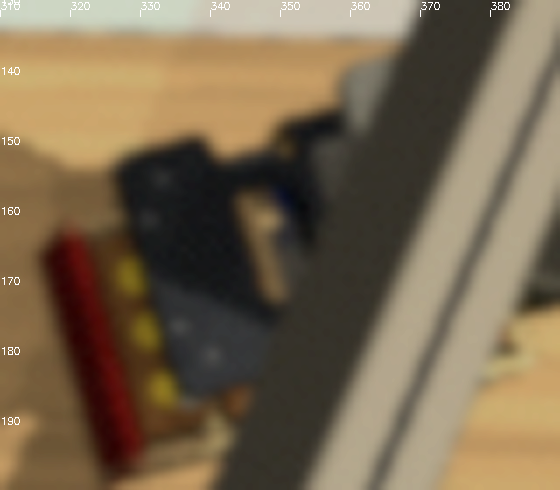

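```bash
python3 -c "
from h import *
s=load('side',5)
print(blobs(s,(0,0,70),(180,90,255),(219,103,28,10),2,6))
p=np.array([.5849,-.215,.1382])
for a in(20,-20): print(proj(s,p+a/1e3*BX+[0,0,.010]).round(1),proj(s,p+a/1e3*BX+[0,0,.014]).round(1),proj(s,p+a/1e3*BX-.003*BY+[0,0,.010]).round(1))
"
```

```text
[(np.float64(225.32), np.float64(103.46), np.int32(2)), (np.float64(242.41), np.float64(105.27), np.int32(8)), (np.float64(222.28), np.float64(106.97), np.int32(3)), (np.float64(239.85), np.float64(107.06), np.int32(6)), (np.float64(223.87), np.float64(109.21), np.int32(5))]
[223.9 109.5] [223.8 108.1] [223.7 108.9]
[239.5 107.4] [239.4 106. ] [239.3 106.8]
```

The white spots match the prediction within 0.4 px, so the held pose is right. Lowering gently.

Request:
{"name": "jog_arm", "arguments": {"steps": [[0.9, -0.0015, 0, 0.007, 0.002, -0.002, 0], [0.9, -0.0015, 0, 0.013, 0.002, -0.002, 0], [0.9, -0.0015, 0, 0.018, 0.002, -0.002, 0], [0.9, -0.0015, 0, 0.022, 0.002, -0.002, 0]]}}

```text
t: 6.72
tool_pos: [0.5834, -0.2153, 0.1158]
orientation: [-3.109, -0.451, -0.001]
force: [0.0, 1.2, 1.3]
opening: 0.0238
```

```bash
python3 -c "
from h import *
go(SLOT-.0015*BY-.001*BX+np.array([0,0,.023]),RBg)"
```

```text
t 6.72 pos [ 0.5834 -0.2153  0.1158] F [0.  1.2 1.3] open 0.0238 
shift [0.0004 0.0003 0.0208] turn [-0.0004 -0.0006  0.0001] deg 0.0
```

Request:
{"name": "jog_arm", "arguments": {"steps": [[0.9, 0, 0, 0.005, 0, 0, 0], [0.9, 0, 0, 0.009, 0, 0, 0], [0.9, 0, 0, 0.013, 0, 0, 0], [0.9, 0, 0, 0.016, 0, 0, 0], [0.9, 0, 0, 0.016, 0, 0, 0]]}}

```text
t: 7.35
tool_pos: [0.583, -0.2149, 0.099]
orientation: [-3.108, -0.451, 0.0]
force: [0.1, 3.6, -2.0]
opening: 0.0239
```

```bash
python3 -c "
from h import *
go(SLOT-.0015*BY-.001*BX+np.array([0,0,.024]),RBg)
from plant import robot
c=robot.read_camera('side');cv2.imwrite('pics/s6.png',crop(c,200,95,65,65,9,0))
"
```

```text
t 7.35 pos [ 0.583  -0.2149  0.099 ] F [ 0.1  3.6 -2. ] open 0.0239 
shift [0.0006 0.0008 0.003 ] turn [-0.0014 -0.      0.0001] deg 0.1
```

View pics/s6.png

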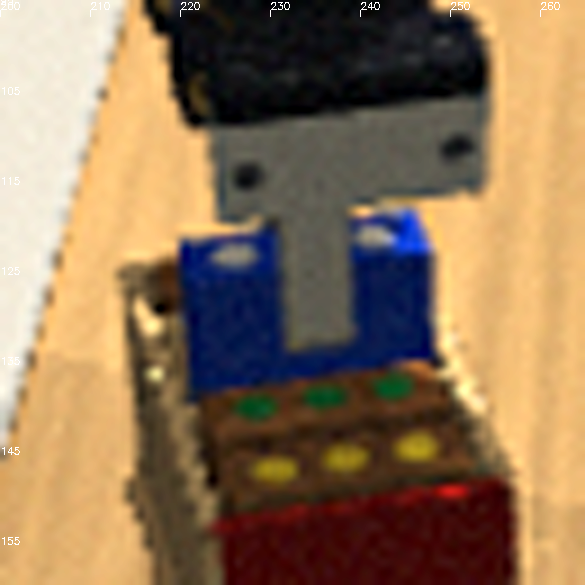

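The block has entered the place and the keeper's 3.6 N is felt. Another 3 mm, then release and lift.

Request:
{"name": "jog_arm", "arguments": {"steps": [[0.9, 0, 0, 0.0015, 0, 0, 0], [0.9, 0, 0, 0.0025, 0, 0, 0], [0.9, 0, 0, 0.003, 0, 0, 0], [0.6, 0, 0, 0.003, 0, 0, 0], [0.55, 0, 0, 0.003, 0, 0, 0]]}}

```text
t: 8.02
tool_pos: [0.5834, -0.2155, 0.0965]
orientation: [-3.109, -0.451, -0.001]
force: [-0.4, -0.7, 0.2]
opening: 0.039
```

Request:
{"name": "jog_arm", "arguments": {"steps": [[0.55, 0, 0, 0, 0, 0, 0], [0.55, 0, 0, -0.02, 0, 0, 0], [0.55, 0, 0, -0.05, 0, 0, 0], [0.55, 0, 0, -0.08, 0, 0, 0], [0.9, 0, 0, -0.08, 0, 0, 0]]}}

```text
t: 8.65
tool_pos: [0.5857, -0.2167, 0.1817]
orientation: [3.105, 0.45, 0.011]
force: [0.5, 0.9, 0.1]
opening: 0.0361
```

```bash
python3 -c "
from h import *
go(SLOT+np.array([0,0,.08]),RBp)
from plant import robot
for n in ('top','side'):
    c=robot.read_camera(n);pickle.dump(c,open(f'{n}7.pkl','wb'))
cv2.imwrite('pics/s7.png',crop(load('side',7),195,85,75,65,9,0))
"
```

```text
t 8.65 pos [ 0.5857 -0.2167  0.1817] F [0.5 0.9 0.1] open 0.0361 
shift [-0.0006 -0.0033  0.0297] turn [ 9.1000e-03 -1.0000e-03 -1.5708e+00] deg 90.0
```

View pics/s7.png

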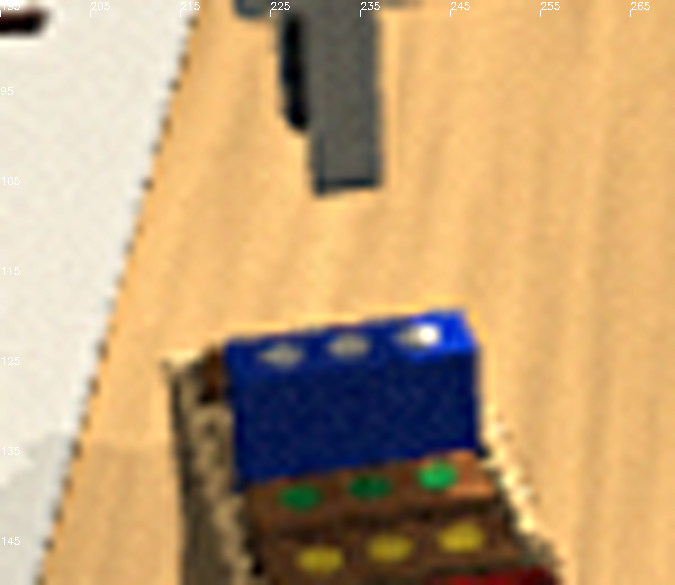

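The blue block stands upright in the place, sticking up (side px 235,128). Next: turn the shut hand 90° and move it over the block.

Request:
{"name": "jog_arm", "arguments": {"steps": [[1, 0, -0.003, 0.02, 0.009, 0, -1.57], [1, 0, -0.003, 0.02, 0.009, 0, -1.57], [1, 0, -0.003, 0.02, 0.009, 0, -1.57], [1, 0, -0.003, 0.02, 0.009, 0, -1.57], [1, 0, -0.003, 0.02, 0.009, 0, -1.57]], "force": 20}}

```text
t: 9.38
tool_pos: [0.5819, -0.2124, 0.1555]
orientation: [-2.559, -1.811, 0.002]
force: [0.3, 0.2, -1.0]
opening: 0.0008
```

```bash
python3 -c "
from h import *
go(SLOT+np.array([0,0,.08]),RBp)"
```

```text
t 9.38 pos [ 0.5819 -0.2124  0.1555] F [ 0.3  0.2 -1. ] open 0.0008 
shift [-0.0004  0.0029  0.0035] turn [-0.0052 -0.0045 -0.6271] deg 35.9
```

Request:
{"name": "jog_arm", "arguments": {"steps": [[1, 0, 0.003, 0.005, -0.005, -0.0045, -0.627], [1, 0, 0.003, 0.005, -0.005, -0.0045, -0.627], [1, 0, 0.003, 0.005, -0.005, -0.0045, -0.627], [1, 0, 0.003, 0.015, -0.005, -0.0045, -0.627], [1, 0, 0.003, 0.025, -0.005, -0.0045, -0.627]]}}

```text
t: 10.0
tool_pos: [0.5838, -0.213, 0.1288]
orientation: [-1.879, -2.515, 0.001]
force: [-0.5, 0.1, 0.6]
opening: 0.0005
```

```bash
python3 -c "
from h import *
go(SLOT+np.array([0,0,.014]),RBp)"
```

```text
t 10.0 pos [ 0.5838 -0.213   0.1288] F [-0.5  0.1  0.6] open 0.0005 
shift [-0.001   0.0004  0.0428] turn [-0.0018 -0.0014 -0.0007] deg 0.1
```

Request:
{"name": "jog_arm", "arguments": {"steps": [[1, -0.001, 0, 0.006, 0, 0, 0], [1, -0.001, 0, 0.01, 0, 0, 0], [1, -0.001, 0, 0.014, 0, 0, 0], [1, -0.001, 0, 0.018, 0, 0, 0], [1, -0.001, 0, 0.022, 0, 0, 0]]}}

```text
t: 10.62
tool_pos: [0.5842, -0.2139, 0.1068]
orientation: [-1.88, -2.515, 0.001]
force: [0.2, 2.0, 2.1]
opening: 0.0007
```

```bash
python3 -c "
from h import *
go(SLOT+np.array([0,0,.014]),RBp)"
```

```text
t 10.62 pos [ 0.5842 -0.2139  0.1068] F [0.2 2.  2.1] open 0.0007 
shift [-0.      0.0003  0.0208] turn [-0.0014 -0.0013 -0.0007] deg 0.1
```

Request:
{"name": "jog_arm", "arguments": {"steps": [[1, 0, 0, 0.004, 0, 0, 0], [1, 0, 0, 0.008, 0, 0, 0], [1, 0, 0, 0.012, 0, 0, 0], [1, 0, 0, 0.015, 0, 0, 0], [1, 0, 0, 0.017, 0, 0, 0]]}}

```text
t: 11.25
tool_pos: [0.5841, -0.2139, 0.0897]
orientation: [-1.88, -2.515, 0.001]
force: [0.0, 1.0, 2.0]
opening: 0.0006
```

```bash
python3 -c "
from h import *
go(SLOT+np.array([0,0,.014]),RBp)
from plant import robot
for n in ('top','side'):
    c=robot.read_camera(n);pickle.dump(c,open(f'{n}8.pkl','wb'))
cv2.imwrite('pics/s8.png',crop(load('side',8),195,95,75,65,9,0))
"
```

```text
t 11.25 pos [ 0.5841 -0.2139  0.0897] F [0. 1. 2.] open 0.0006 
shift [0.     0.0003 0.0037] turn [-0.0014 -0.0012 -0.0007] deg 0.1
```

View pics/s8.png

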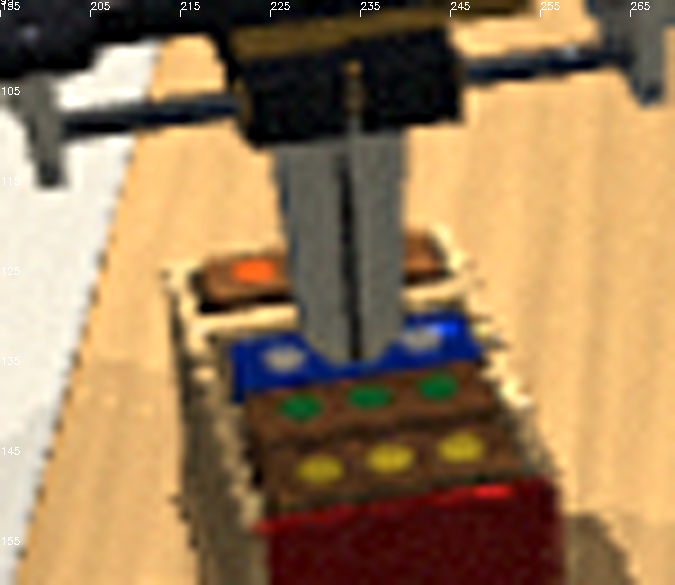

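Request:
{"name": "jog_arm", "arguments": {"steps": [[1, 0, 0, 0.0015, 0, 0, 0], [1, 0, 0, 0.003, 0, 0, 0], [1, 0, 0, 0.004, 0, 0, 0]]}}

```text
t: 11.72
tool_pos: [0.5842, -0.2141, 0.0863]
orientation: [-1.88, -2.515, 0.001]
force: [-4.1, 1.5, 11.7]
opening: 0.0008
```

Request:
{"name": "jog_arm", "arguments": {"steps": [[1, 0, 0, 0.0007, 0, 0, 0], [1, 0, 0, 0.001, 0, 0, 0]]}}

```text
t: 11.98
tool_pos: [0.5842, -0.2142, 0.0863]
orientation: [-1.88, -2.515, 0.001]
force: [-4.5, 1.3, 10.0]
opening: 0.0005
```

Request:
{"name": "jog_arm", "arguments": {"steps": [[1, 0, 0, 0.0013, 0, 0, 0], [1, 0, 0, 0.002, 0, 0, 0]]}}

```text
t: 12.22
tool_pos: [0.5844, -0.2145, 0.0863]
orientation: [-1.88, -2.516, 0.002]
force: [-8.4, 2.2, 18.3]
opening: 0.0003
```

Firm stop at TCP z 0.0863, with 18 N and no movement. On to block_b, 29 mm along the tool's +x.

Request:
{"name": "jog_arm", "arguments": {"steps": [[1, 0, 0, -0.012, 0, 0, 0], [1, 0.015, 0, -0.022, 0, 0, 0], [1, 0.0295, 0, -0.022, 0, 0, 0], [1, 0.0295, 0, -0.018, 0, 0, 0], [1, 0.0295, 0, -0.012, 0, 0, 0]]}}

```text
t: 12.85
tool_pos: [0.5758, -0.1859, 0.0975]
orientation: [-1.879, -2.516, 0.002]
force: [0.2, -0.3, 0.2]
opening: 0.0002
```

```bash
python3 -c "
from h import *
go(SLOT+.029*BY+np.array([0,0,.014]),RBp)"
```

```text
t 12.85 pos [ 0.5758 -0.1859  0.0975] F [ 0.2 -0.3  0.2] open 0.0002 
shift [-0.0002  0.0003  0.0115] turn [-0.0016  0.0001 -0.    ] deg 0.1
```

Request:
{"name": "jog_arm", "arguments": {"steps": [[1, 0, 0, 0.003, 0, 0, 0], [1, 0, 0, 0.006, 0, 0, 0], [1, 0, 0, 0.008, 0, 0, 0], [1, 0, 0, 0.0095, 0, 0, 0], [1, 0, 0, 0.011, 0, 0, 0]]}}

```text
t: 13.48
tool_pos: [0.5755, -0.186, 0.087]
orientation: [-1.879, -2.516, 0.003]
force: [-5.2, 2.2, 7.6]
opening: 0.0003
```

Request:
{"name": "jog_arm", "arguments": {"steps": [[1, 0, 0, 0.001, 0, 0, 0], [1, 0, 0, 0.002, 0, 0, 0], [1, 0, 0, 0.0025, 0, 0, 0]]}}

```text
t: 13.85
tool_pos: [0.5756, -0.186, 0.0862]
orientation: [-1.879, -2.515, 0.002]
force: [-8.8, 4.1, 16.8]
opening: 0.0005
```

Request:
{"name": "jog_arm", "arguments": {"steps": [[1, 0, 0, -0.012, 0, 0, 0], [1, 0.015, 0, -0.022, 0, 0, 0], [1, 0.03, 0, -0.022, 0, 0, 0], [1, 0.03, 0, -0.018, 0, 0, 0], [1, 0.03, 0, -0.012, 0, 0, 0]]}}

```text
t: 14.48
tool_pos: [0.5669, -0.1569, 0.0975]
orientation: [-1.878, -2.516, 0.003]
force: [0.4, 0.9, 0.2]
opening: 0.0005
```

Request:
{"name": "jog_arm", "arguments": {"steps": [[1, 0, 0, 0.003, 0, 0, 0], [1, 0, 0, 0.006, 0, 0, 0], [1, 0, 0, 0.008, 0, 0, 0], [1, 0, 0, 0.0095, 0, 0, 0], [1, 0, 0, 0.011, 0, 0, 0]]}}

```text
t: 15.1
tool_pos: [0.5666, -0.1571, 0.0872]
orientation: [-1.878, -2.515, 0.003]
force: [-5.5, 1.5, 6.3]
opening: 0.0003
```

```bash
python3 -c "
from h import *
go(SLOT+.059*BY+np.array([0,0,.014]),RBp)"
```

```text
t 15.1 pos [ 0.5666 -0.1571  0.0872] F [-5.5  1.5  6.3] open 0.0003 
shift [-0.0004  0.0009  0.0012] turn [-0.0032 -0.0008  0.0001] deg 0.2
```

Request:
{"name": "jog_arm", "arguments": {"steps": [[1, 0, 0, 0.001, 0, 0, 0], [1, 0, 0, 0.002, 0, 0, 0], [1, 0, 0, 0.0028, 0, 0, 0]]}}

```text
t: 15.48
tool_pos: [0.5667, -0.1571, 0.0862]
orientation: [-1.878, -2.515, 0.003]
force: [-9.6, 3.8, 18.8]
opening: 0.0006
```

Block_a is home. Now block_d, 106 mm back along the tool's x.

Request:
{"name": "jog_arm", "arguments": {"steps": [[1, 0, 0, -0.015, 0, 0, 0], [1, -0.03, 0, -0.025, 0, 0, 0], [1, -0.07, 0, -0.025, 0, 0, 0], [1, -0.106, -0.001, -0.025, 0, 0, 0], [1, -0.106, -0.001, -0.022, 0, 0, 0]]}}

```text
t: 16.1
tool_pos: [0.5966, -0.2619, 0.1091]
orientation: [-1.883, -2.515, 0.003]
force: [0.8, 0.7, -0.3]
opening: -0.0001
```

```bash
python3 -c "
from h import *
go(SLOT-.047*BY+np.array([0,0,.014]),RBp)"
```

```text
t 16.1 pos [ 0.5966 -0.2619  0.1091] F [ 0.8  0.7 -0.3] open -0.0001 
shift [0.0026 0.002  0.0231] turn [-0.0019  0.0011 -0.0026] deg 0.2
```

Request:
{"name": "jog_arm", "arguments": {"steps": [[1, 0.0026, 0.001, 0.01, 0, 0, 0], [1, 0.0026, 0.001, 0.014, 0, 0, 0], [1, 0.0026, 0.001, 0.017, 0, 0, 0], [1, 0.0026, 0.001, 0.02, 0, 0, 0], [1, 0.0026, 0.001, 0.022, 0, 0, 0]]}}

```text
t: 16.73
tool_pos: [0.5967, -0.2583, 0.0878]
orientation: [-1.882, -2.514, 0.003]
force: [-3.8, 3.5, 6.9]
opening: 0.0002
```

Request:
{"name": "jog_arm", "arguments": {"steps": [[1, 0, 0, 0.001, 0, 0, 0], [1, 0, 0, 0.002, 0, 0, 0], [1, 0, 0, 0.0025, 0, 0, 0]]}}

```text
t: 17.1
tool_pos: [0.5967, -0.2582, 0.0863]
orientation: [-1.881, -2.515, 0.004]
force: [-4.1, 1.4, 6.9]
opening: 0.0
```

Request:
{"name": "jog_arm", "arguments": {"steps": [[1, 0, 0, 0.001, 0, 0, 0], [1, 0, 0, 0.002, 0, 0, 0]]}}

```text
t: 17.35
tool_pos: [0.5967, -0.2582, 0.0862]
orientation: [-1.881, -2.516, 0.004]
force: [-8.7, 3.3, 16.1]
opening: 0.0004
```

Block_d is home. Lifting well clear to check all four in the picture.

Request:
{"name": "jog_arm", "arguments": {"steps": [[1, 0, 0, -0.02, 0, 0, 0], [1, 0, 0, -0.06, 0, 0, 0], [1, 0, 0, -0.11, 0, 0, 0], [1, 0.03, 0, -0.15, 0, 0, 0], [1, 0.06, 0, -0.15, 0, 0, 0]]}}

```text
t: 17.98
tool_pos: [0.5824, -0.2008, 0.243]
orientation: [1.876, 2.508, -0.0]
force: [0.2, 0.3, -0.2]
opening: -0.0001
```

```bash
python3 -c "
from h import *
go(SLOT+.059*BY+np.array([0,0,.034]),RBp)
from plant import robot
for n in ('top','side'):
    c=robot.read_camera(n);pickle.dump(c,open(f'{n}9.pkl','wb'))
s=load('side',9);cv2.imwrite('pics/s9.png',crop(s,200,105,65,65,9,0))
for nm,lo,hi,bx,off in (('yel',(22,150,60),(34,255,255),(222,138,35,18),59),('gre',(40,100,40),(85,255,255),(222,132,35,15),29),('ora',(6,190,90),(15,255,255),(215,118,35,14),-47),('white',(0,0,60),(180,110,255),(222,126,28,11),0)):
  print(nm,[tuple(map(float,b)) for b in sorted(blobs(s,lo,hi,bx,3))])
  for z in (0,.003):print('  pred',[proj(s,SLOT+off/1e3*BY+a/1e3*BX+[0,0,z]).round(1).tolist() for a in(20,0,-20)])
"
```

```text
t 17.98 pos [ 0.5824 -0.2008  0.243 ] F [ 0.2  0.3 -0.2] open -0.0001 
shift [ 0.047  -0.0026  0.1366] turn [ 0.0056  0.0079 -0.0016] deg 0.6
yel [(230.17, 148.02, 10.0), (238.02, 146.78, 9.0), (245.7, 145.52, 9.0)]
  pred [[230.3, 148.1], [238.1, 146.9], [245.8, 145.7]]
  pred [[230.2, 147.1], [238.0, 145.9], [245.7, 144.7]]
gre [(227.88, 141.41, 9.0), (235.83, 140.18, 8.0), (243.24, 139.14, 9.0)]
  pred [[228.1, 141.6], [235.7, 140.5], [243.3, 139.3]]
  pred [[228.0, 140.6], [235.7, 139.5], [243.2, 138.4]]
ora [(222.95, 126.05, 12.0), (229.98, 125.07, 12.0), (237.27, 124.06, 13.0)]
  pred [[222.9, 126.4], [230.2, 125.4], [237.3, 124.3]]
  pred [[222.9, 125.4], [230.1, 124.4], [237.3, 123.4]]
white [(226.31, 135.28, 10.0), (226.58, 131.73, 13.0), (233.97, 134.23, 10.0), (236.11, 130.29, 9.0), (241.2, 133.15, 10.0), (241.6, 129.37, 4.0)]
  pred [[226.1, 135.6], [233.5, 134.5], [240.9, 133.4]]
  pred [[226.0, 134.6], [233.5, 133.5], [240.9, 132.4]]
```

View pics/s9.png

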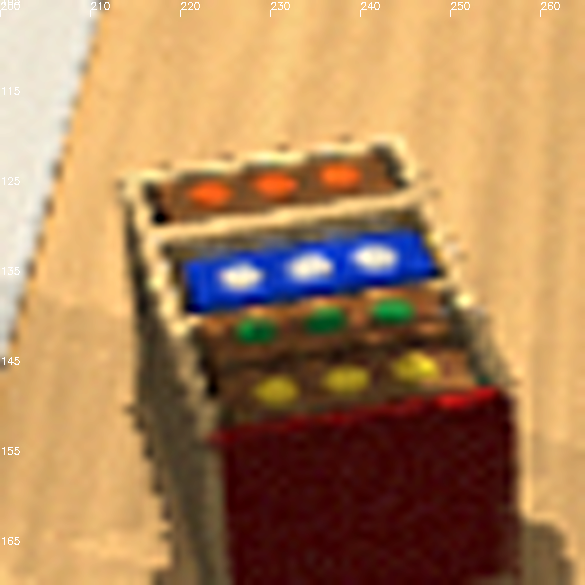

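All four spot rows match the predicted home height within about 0.4 px (under 1.5 mm), and the picture shows nothing above the rim. The hand is off the box. Moving to the red end for the stroke.

Request:
{"name": "jog_arm", "arguments": {"steps": [[1, 0.05, -0.0026, 0.03, 0.0056, 0.008, -0.0016], [1, 0.05, -0.0026, 0.07, 0.0056, 0.008, -0.0016], [1, 0.05, -0.0026, 0.11, 0.0056, 0.008, -0.0016], [1, 0.05, -0.0026, 0.136, 0.0056, 0.008, -0.0016], [1, 0.05, -0.0026, 0.136, 0.0056, 0.008, -0.0016]]}}

```text
t: 18.7
tool_pos: [0.5624, -0.151, 0.1005]
orientation: [-1.87, -2.511, 0.004]
force: [-0.3, -0.2, -1.1]
opening: 0.0007
```

```bash
python3 -c "
from h import *
go(SLOT+.062*BY+np.array([0,0,.0143]),RBp)"
```

```text
t 18.7 pos [ 0.5624 -0.151   0.1005] F [-0.3 -0.2 -1.1] open 0.0007 
shift [-0.0046  0.0034  0.0142] turn [-0.0085 -0.0075  0.0028] deg 0.7
```

Request:
{"name": "jog_arm", "arguments": {"steps": [[1, -0.0045, 0.0034, 0, -0.0085, -0.0075, 0.003], [1, -0.0045, 0.0034, 0.006, -0.0085, -0.0075, 0.003], [1, -0.0045, 0.0034, 0.01, -0.0085, -0.0075, 0.003], [1, -0.0045, 0.0034, 0.012, -0.0085, -0.0075, 0.003], [1, -0.0045, 0.0034, 0.012, -0.0085, -0.0075, 0.003]]}}

```text
t: 19.32
tool_pos: [0.5667, -0.1542, 0.0883]
orientation: [-1.88, -2.517, 0.0]
force: [0.4, 0.2, 0.3]
opening: 0.0004
```

```bash
python3 -c "
from h import *
go(SLOT+.062*BY+np.array([0,0,.0143]),RBp)
go(SLOT-.050*BY+np.array([0,0,.0143]),RBp)"
```

```text
t 19.32 pos [ 0.5667 -0.1542  0.0883] F [0.4 0.2 0.3] open 0.0004 
shift [-0.0002  0.0001  0.002 ] turn [-0.0002 -0.0003 -0.0003] deg 0.0
t 19.32 pos [ 0.5667 -0.1542  0.0883] F [0.4 0.2 0.3] open 0.0004 
shift [-1.122e-01  1.000e-04  2.000e-03] turn [-0.0002 -0.0003 -0.0003] deg 0.0
```

Touch down lightly.

Request:
{"name": "jog_arm", "arguments": {"steps": [[1, 0, 0, 0.001, 0, 0, 0], [1, 0, 0, 0.002, 0, 0, 0], [1, 0, 0, 0.0025, 0, 0, 0]]}}

```text
t: 19.7
tool_pos: [0.5668, -0.1542, 0.0862]
orientation: [-1.88, -2.517, 0.0]
force: [-2.4, 1.7, 5.4]
opening: 0.0003
```

Request:
{"name": "jog_arm", "arguments": {"steps": [[1, -0.006, 0, 0.0005, 0, 0, 0], [1, -0.013, 0, 0.0005, 0, 0, 0], [1, -0.02, 0, 0.0005, 0, 0, 0], [1, -0.027, 0, 0.0005, 0, 0, 0], [1, -0.034, 0, 0.0005, 0, 0, 0]]}}

```text
t: 20.32
tool_pos: [0.5769, -0.1867, 0.0863]
orientation: [-1.88, -2.517, -0.001]
force: [-1.7, 5.8, 6.3]
opening: 0.0008
```

```bash
python3 -c "
from h import *
go(SLOT-.050*BY+np.array([0,0,.0143]),RBp)"
```

```text
t 20.32 pos [ 0.5769 -0.1867  0.0863] F [-1.7  5.8  6.3] open 0.0008 
shift [-0.0782 -0.0005 -0.0001] turn [ 0.0006 -0.0007 -0.    ] deg 0.1
```

Request:
{"name": "jog_arm", "arguments": {"steps": [[1, -0.007, -0.0005, 0.0005, 0, 0, 0], [1, -0.014, -0.0005, 0.0005, 0, 0, 0], [1, -0.021, -0.0005, 0.0005, 0, 0, 0], [1, -0.028, -0.0005, 0.0005, 0, 0, 0], [1, -0.033, -0.0005, 0.0005, 0, 0, 0]]}}

```text
t: 20.95
tool_pos: [0.5863, -0.2192, 0.0865]
orientation: [1.879, 2.516, 0.002]
force: [0.2, 0.9, 0.3]
opening: 0.0003
```

```bash
python3 -c "
from h import *
go(SLOT-.050*BY+np.array([0,0,.0143]),RBp)"
```

```text
t 20.95 pos [ 0.5863 -0.2192  0.0865] F [0.2 0.9 0.3] open 0.0003 
shift [-0.0443 -0.0003  0.0002] turn [ 0.0015  0.0002 -0.0002] deg 0.1
```

Contact got light over the blue block (0.3 N). I'll press on lightly there before going on.

Request:
{"name": "jog_arm", "arguments": {"steps": [[1, 0.001, -0.0003, 0.0006, 0.0015, 0, 0], [1, 0, -0.0003, 0.001, 0.0015, 0, 0]]}}

```text
t: 21.2
tool_pos: [0.5864, -0.2197, 0.0863]
orientation: [1.879, 2.516, -0.0]
force: [-1.6, 1.8, 10.7]
opening: 0.0007
```

Request:
{"name": "jog_arm", "arguments": {"steps": [[1, -0.004, 0, 0.0007, 0, 0, 0], [1, -0.01, 0, 0.0005, 0, 0, 0], [1, -0.017, 0, 0.0002, 0, 0, 0], [1, -0.024, 0, 0.0003, 0, 0, 0], [1, -0.031, 0, 0.0006, 0, 0, 0]]}}

```text
t: 21.82
tool_pos: [0.5952, -0.2481, 0.0862]
orientation: [-1.879, -2.517, -0.002]
force: [-4.2, 10.8, 13.8]
opening: 0.0003
```

```bash
python3 -c "
from h import *
go(SLOT-.050*BY+np.array([0,0,.0143]),RBp)"
```

```text
t 21.82 pos [ 0.5952 -0.2481  0.0862] F [-4.2 10.8 13.8] open 0.0003 
shift [-0.0141 -0.0006 -0.0001] turn [ 0.0007 -0.0017  0.0002] deg 0.1
```

Request:
{"name": "jog_arm", "arguments": {"steps": [[1, -0.005, -0.0005, 0.0006, 0, -0.001, 0], [1, -0.01, -0.0005, 0.0006, 0, -0.001, 0], [1, -0.015, -0.0005, 0.0006, 0, -0.001, 0]]}}

```text
t: 22.2
tool_pos: [0.5992, -0.2612, 0.0862]
orientation: [-1.878, -2.516, -0.004]
force: [-3.8, 9.5, 11.5]
opening: 0.0004
```

```bash
python3 -c "
from h import *
go(SLOT-.050*BY+np.array([0,0,.0143]),RBp)"
```

```text
t 22.2 pos [ 0.5992 -0.2612  0.0862] F [-3.8  9.5 11.5] open 0.0004 
shift [-0.0004 -0.0007 -0.0001] turn [ 0.001  -0.0032  0.0009] deg 0.2
```

The stroke reached block_d, but contact was light over the blue block. Time is ample, so I'll lift and repeat one clean full stroke from the red end with steadier contact.

Request:
{"name": "jog_arm", "arguments": {"steps": [[1, 0, 0, -0.015, 0, 0, 0], [1, 0.03, 0, -0.03, 0, -0.003, 0], [1, 0.075, 0, -0.03, 0, -0.003, 0], [1, 0.112, 0, -0.03, 0, -0.003, 0], [1, 0.112, 0, -0.025, 0, -0.003, 0]]}}

```text
t: 22.82
tool_pos: [0.5671, -0.1521, 0.1121]
orientation: [1.875, 2.519, 0.002]
force: [0.1, -0.2, -0.3]
opening: 0.0005
```

```bash
python3 -c "
from h import *
go(SLOT+.062*BY+np.array([0,0,.0143]),RBp)"
```

```text
t 22.82 pos [ 0.5671 -0.1521  0.1121] F [ 0.1 -0.2 -0.3] open 0.0005 
shift [-0.0021 -0.001   0.0258] turn [0.0015 0.0002 0.0033] deg 0.2
```

Request:
{"name": "jog_arm", "arguments": {"steps": [[1, -0.002, -0.001, 0.01, 0.0015, 0, 0.003], [1, -0.002, -0.001, 0.018, 0.0015, 0, 0.003], [1, -0.002, -0.001, 0.022, 0.0015, 0, 0.003], [1, -0.002, -0.001, 0.0245, 0.0015, 0, 0.003], [1, -0.002, -0.001, 0.0262, 0.0015, 0, 0.003]]}}

```text
t: 23.45
tool_pos: [0.5668, -0.1547, 0.0862]
orientation: [1.88, 2.517, -0.001]
force: [-5.2, 1.5, 11.2]
opening: 0.0004
```

Request:
{"name": "jog_arm", "arguments": {"steps": [[1, 0, 0, 0.0004, 0, 0, 0], [1, 0, 0, 0.0006, 0, 0, 0]]}}

```text
t: 23.7
tool_pos: [0.5669, -0.1548, 0.0863]
orientation: [1.88, 2.517, -0.001]
force: [-3.3, 1.3, 6.4]
opening: 0.0004
```

Contact on block_a at 6–11 N. Stroking.

Request:
{"name": "jog_arm", "arguments": {"steps": [[1, -0.005, 0, 0.0008, 0, 0, 0], [1, -0.011, 0, 0.0008, 0, 0, 0], [1, -0.017, 0, 0.0008, 0, 0, 0], [1, -0.023, 0, 0.0008, 0, 0, 0], [1, -0.029, 0, 0.0008, 0, 0, 0]]}}

```text
t: 24.32
tool_pos: [0.5758, -0.1819, 0.0863]
orientation: [1.879, 2.517, 0.002]
force: [-1.9, 4.6, 6.7]
opening: 0.0005
```

```bash
python3 -c "
from h import *
go(SLOT-.050*BY+np.array([0,0,.0143]),RBp)"
```

```text
t 24.32 pos [ 0.5758 -0.1819  0.0863] F [-1.9  4.6  6.7] open 0.0005 
shift [-0.083  -0.0008 -0.    ] turn [ 0.0013 -0.0001  0.0004] deg 0.1
```

Request:
{"name": "jog_arm", "arguments": {"steps": [[1, -0.005, -0.0008, 0.001, 0.001, 0, 0], [1, -0.01, -0.0008, 0.001, 0.001, 0, 0], [1, -0.015, -0.0008, 0.001, 0.001, 0, 0], [1, -0.02, -0.0008, 0.001, 0.001, 0, 0]]}}

```text
t: 24.82
tool_pos: [0.5818, -0.2009, 0.0871]
orientation: [1.878, 2.517, 0.003]
force: [-4.2, 5.6, 15.5]
opening: 0.0002
```

Request:
{"name": "jog_arm", "arguments": {"steps": [[1, -0.005, 0, 0.001, 0, 0, 0], [1, -0.01, 0, 0.001, 0, 0, 0], [1, -0.015, 0, 0.001, 0, 0, 0]]}}

```text
t: 25.2
tool_pos: [0.5866, -0.2151, 0.0873]
orientation: [1.877, 2.517, 0.004]
force: [-4.2, 5.1, 14.2]
opening: 0.0002
```

```bash
python3 -c "
from h import *
go(SLOT-.050*BY+np.array([0,0,.0143]),RBp)"
```

```text
t 25.2 pos [ 0.5866 -0.2151  0.0873] F [-4.2  5.1 14.2] open 0.0002 
shift [-0.0481 -0.0017  0.001 ] turn [ 0.0033 -0.0001  0.0011] deg 0.2
```

The tip rides 1 mm higher over the blue block with 14 N. Look.

```bash
python3 -c "
from h import *
from plant import robot
print(robot.read_state()['force'],robot.read_state()['tool_pos'])
c=robot.read_camera('side');pickle.dump(c,open('side10.pkl','wb'))
cv2.imwrite('pics/s10.png',crop(c,205,115,55,50,11,0))
print([tuple(map(float,b)) for b in blobs(c,(0,0,60),(180,110,255),(222,130,28,8),3)])
"
```

```text
[-4.24953142  5.13427921 14.19004699] [ 0.58655371 -0.21512106  0.0872754 ]
[(224.53, 131.0, 4.0), (229.99, 132.05, 16.0), (235.79, 131.54, 10.0), (240.69, 131.87, 8.0), (226.06, 134.02, 9.0)]
```

View pics/s10.png

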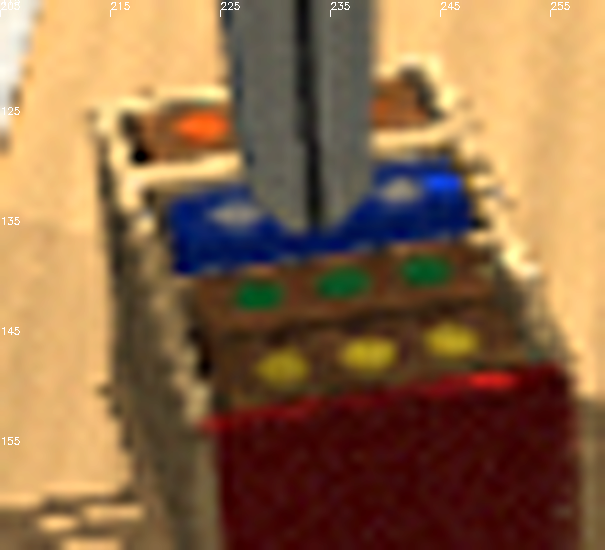

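The spots moved 1.3 px (about 3 mm): friction from my firm stroke dragged the blue block's top against the springy keeper and tilted it. I'll lift, check and re-press it. The stroke has to be much lighter.

Request:
{"name": "jog_arm", "arguments": {"steps": [[1, 0.0005, 0, -0.001, 0, 0, 0], [1, 0.001, -0.001, -0.01, 0, 0, 0], [1, 0.001, -0.0015, -0.03, 0, 0, 0], [1, 0.001, -0.0015, -0.03, 0, 0, 0]]}}

```text
t: 25.75
tool_pos: [0.5866, -0.2161, 0.1207]
orientation: [1.874, 2.512, 0.006]
force: [0.1, 0.2, -0.1]
opening: 0.0007
```

```bash
cat >> h.py <<'E'
def look(k,name):
    from plant import robot
    c=robot.read_camera('side');pickle.dump(c,open(f'side{k}.pkl','wb'))
    cv2.imwrite('pics/'+name,crop(c,205,115,55,50,11,0))
    print([tuple(map(float,b)) for b in blobs(c,(0,0,60),(180,110,255),(222,129,28,9),3)])
E
python3 -c "
from h import *
look(11,'s11.png')
go(SLOT+np.array([0,0,.0143]),RBp)
"
```

```text
[(238.53, 129.91, 17.0), (226.88, 131.65, 16.0), (241.22, 133.15, 9.0), (233.99, 134.21, 10.0), (226.28, 135.37, 9.0)]
t 25.8 pos [ 0.586  -0.2158  0.1194] F [-0.5 -0.1 -0.3] open 0.0005 
shift [ 0.0024 -0.0012  0.0331] turn [0.006  0.0026 0.0008] deg 0.4
```

View pics/s11.png

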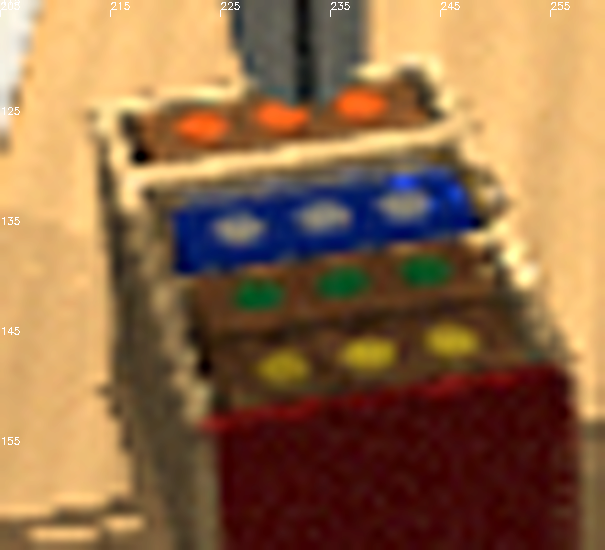

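The block sprang back; the spots are at exactly their earlier home pixels (226.3,135.4; 234.0,134.2; 241.2,133.2). A short press to make sure, then a light stroke.

Request:
{"name": "jog_arm", "arguments": {"steps": [[1, 0.0025, -0.001, 0.015, 0.006, 0.0026, 0], [1, 0.0025, -0.001, 0.025, 0.006, 0.0026, 0], [1, 0.0025, -0.001, 0.03, 0.006, 0.0026, 0], [1, 0.0025, -0.001, 0.0325, 0.006, 0.0026, 0], [1, 0.0025, -0.001, 0.0345, 0.006, 0.0026, 0]]}}

```text
t: 26.42
tool_pos: [0.5842, -0.214, 0.0864]
orientation: [-1.878, -2.517, 0.001]
force: [-11.1, 2.2, 21.5]
opening: 0.0006
```

Request:
{"name": "jog_arm", "arguments": {"steps": [[1, 0, 0, 0.0013, 0, 0, 0], [1, 0, 0, 0.0015, 0, 0, 0]]}}

```text
t: 26.68
tool_pos: [0.5842, -0.2141, 0.0865]
orientation: [-1.878, -2.518, 0.002]
force: [-7.8, 2.6, 13.0]
opening: 0.0004
```

Request:
{"name": "jog_arm", "arguments": {"steps": [[1, 0, 0, -0.012, 0, 0, 0], [1, 0.02, 0, -0.022, 0, 0, 0], [1, 0.045, 0, -0.022, 0, 0, 0], [1, 0.062, 0, -0.02, 0, 0, 0], [1, 0.062, 0, -0.015, 0, 0, 0]]}}

```text
t: 27.3
tool_pos: [0.5667, -0.1539, 0.1016]
orientation: [1.877, 2.519, -0.002]
force: [0.6, 0.1, -0.7]
opening: 0.0004
```

```bash
python3 -c "
from h import *
go(SLOT+.062*BY+np.array([0,0,.0143]),RBp)"
```

```text
t 27.3 pos [ 0.5667 -0.1539  0.1016] F [ 0.6  0.1 -0.7] open 0.0004 
shift [-0.0005 -0.      0.0153] turn [-0.0007  0.0006  0.0023] deg 0.1
```

Request:
{"name": "jog_arm", "arguments": {"steps": [[1, 0, 0, 0.008, 0, 0, 0.002], [1, 0, 0, 0.012, 0, 0, 0.002], [1, 0, 0, 0.014, 0, 0, 0.002], [1, 0, 0, 0.015, 0, 0, 0.002], [1, 0, 0, 0.0155, 0, 0, 0.002]]}}

```text
t: 27.92
tool_pos: [0.5668, -0.1542, 0.0863]
orientation: [1.88, 2.517, -0.002]
force: [-1.3, 0.0, 3.0]
opening: 0.0005
```

Request:
{"name": "jog_arm", "arguments": {"steps": [[1, -0.005, 0, 0.0003, 0, 0, 0], [1, -0.01, 0, 0.0003, 0, 0, 0], [1, -0.015, 0, 0.0003, 0, 0, 0], [1, -0.02, 0, 0.0003, 0, 0, 0]]}}

```text
t: 28.42
tool_pos: [0.5727, -0.1735, 0.0863]
orientation: [1.88, 2.517, -0.001]
force: [-1.3, 3.1, 5.2]
opening: 0.0004
```

Request:
{"name": "jog_arm", "arguments": {"steps": [[1, -0.005, 0, 0.0003, 0, 0, 0], [1, -0.01, 0, 0.0003, 0, 0, 0], [1, -0.014, 0, 0.0003, 0, 0, 0]]}}

```text
t: 28.8
tool_pos: [0.5769, -0.187, 0.0863]
orientation: [1.88, 2.517, -0.0]
force: [-1.6, 4.4, 5.5]
opening: 0.0003
```

```bash
python3 -c "
from h import *
go(SLOT-.050*BY+np.array([0,0,.0143]),RBp)"
```

```text
t 28.8 pos [ 0.5769 -0.187   0.0863] F [-1.6  4.4  5.5] open 0.0003 
shift [-0.0778 -0.0004  0.    ] turn [0.     0.0003 0.    ] deg 0.0
```

Request:
{"name": "jog_arm", "arguments": {"steps": [[1, -0.004, -0.0003, 0, 0, 0, 0], [1, -0.008, -0.0003, 0, 0, 0, 0], [1, -0.012, -0.0003, 0, 0, 0, 0]]}}

```text
t: 29.18
tool_pos: [0.5801, -0.1988, 0.0865]
orientation: [1.879, 2.517, -0.0]
force: [-1.8, 5.2, 10.3]
opening: 0.0007
```

Request:
{"name": "jog_arm", "arguments": {"steps": [[1, -0.001, 0, -0.0006, 0, 0, 0], [1, -0.003, 0, -0.0006, 0, 0, 0]]}}

```text
t: 29.42
tool_pos: [0.5808, -0.2021, 0.0867]
orientation: [1.88, 2.517, -0.001]
force: [-0.0, -0.5, -0.1]
opening: 0.0004
```

Request:
{"name": "jog_arm", "arguments": {"steps": [[1, -0.001, 0, 0.0001, 0, 0, 0], [1, -0.002, 0, 0.0002, 0, 0, 0]]}}

```text
t: 29.68
tool_pos: [0.5813, -0.204, 0.0864]
orientation: [-1.88, -2.517, 0.001]
force: [-0.9, 0.4, 1.7]
opening: 0.0004
```

Request:
{"name": "jog_arm", "arguments": {"steps": [[1, -0.004, 0, -0.0001, 0, 0, 0], [1, -0.008, 0, -0.0001, 0, 0, 0], [1, -0.012, 0, -0.0001, 0, 0, 0]]}}

```text
t: 30.05
tool_pos: [0.5849, -0.2158, 0.0866]
orientation: [1.879, 2.517, -0.001]
force: [0.2, -0.3, -0.1]
opening: 0.0002
```

Request:
{"name": "jog_arm", "arguments": {"steps": [[1, -0.0005, 0, 0.0003, 0, 0, 0], [1, -0.0015, 0, 0.0004, 0, 0, 0]]}}

```text
t: 30.3
tool_pos: [0.5852, -0.2171, 0.0864]
orientation: [-1.88, -2.517, 0.001]
force: [-2.4, 1.4, 6.7]
opening: 0.0006
```

Request:
{"name": "jog_arm", "arguments": {"steps": [[1, -0.001, 0, -0.0001, 0, 0, 0], [1, -0.004, 0, 0, 0, 0, 0], [1, -0.008, 0, 0, 0, 0, 0]]}}

```text
t: 30.68
tool_pos: [0.5877, -0.2247, 0.0868]
orientation: [-1.879, -2.517, 0.0]
force: [0.1, -0.2, 0.2]
opening: 0.0003
```

```bash
python3 -c "
from h import *
look(12,'s12.png')
go(SLOT-.050*BY+np.array([0,0,.0143]),RBp)"
```

```text
[(231.33, 130.94, 33.0), (240.99, 132.23, 9.0), (226.12, 134.45, 9.0)]
t 30.73 pos [ 0.5878 -0.2255  0.0866] F [-0.2 -0.6 -0.4] open 0.0009 
shift [-0.0379  0.0001  0.0003] turn [-0.0001  0.0009  0.    ] deg 0.1
```

View pics/s12.png

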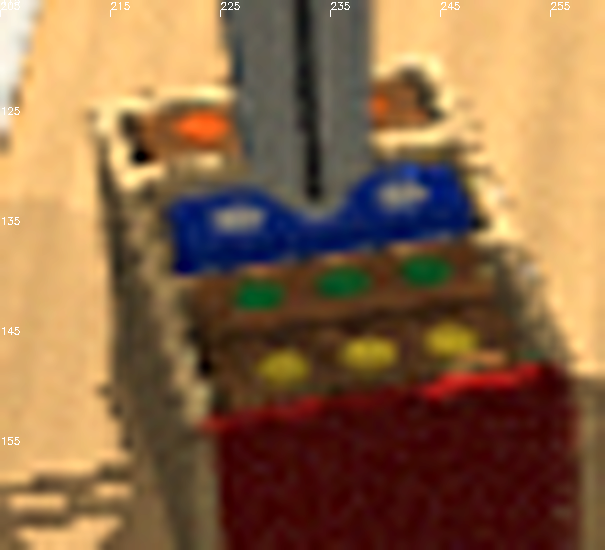

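```bash
python3 -c "
from h import *
look(13,'s13.png')
go(SLOT-.050*BY+np.array([0,0,.0143]),RBp)"
```

```text
[(232.54, 131.3, 44.0), (241.27, 133.09, 10.0), (226.3, 135.38, 10.0)]
t 30.77 pos [ 0.5877 -0.2254  0.0863] F [ 1.5 -1.5  4.1] open 0.0008 
shift [-0.038   0.0002  0.0001] turn [-0.0003  0.0008 -0.0002] deg 0.1
```

The spots show the blue block rocking slightly under the finger and springing straight back home (226.3,135.4). Now leaving it lightly and continuing onto block_d.

Request:
{"name": "jog_arm", "arguments": {"steps": [[1, -0.004, 0, -0.0002, 0, 0, 0], [1, -0.01, 0, -0.0003, 0, 0, 0], [1, -0.016, 0, -0.0001, 0, 0, 0], [1, -0.022, 0, 0.0002, 0, 0, 0]]}}

```text
t: 31.28
tool_pos: [0.5941, -0.2466, 0.0863]
orientation: [1.88, 2.517, -0.001]
force: [-2.0, 2.7, 5.5]
opening: 0.0006
```

Request:
{"name": "jog_arm", "arguments": {"steps": [[1, -0.004, 0, 0.0004, 0, 0, 0], [1, -0.009, 0, 0.0004, 0, 0, 0], [1, -0.014, 0, 0.0004, 0, 0, 0]]}}

```text
t: 31.65
tool_pos: [0.5983, -0.2599, 0.0863]
orientation: [1.88, 2.517, 0.0]
force: [-2.3, 4.4, 5.6]
opening: 0.0006
```

```bash
python3 -c "
from h import *
go(SLOT-.051*BY+np.array([0,0,.0143]),RBp)"
```

```text
t 31.65 pos [ 0.5983 -0.2599  0.0863] F [-2.3  4.4  5.6] open 0.0006 
shift [-0.0028 -0.0003 -0.    ] turn [ 0.0002 -0.0002 -0.    ] deg 0.0
```

Request:
{"name": "jog_arm", "arguments": {"steps": [[1, -0.003, 0, 0.0004, 0, 0, 0], [1, -0.005, 0, 0.0004, 0, 0, 0], [1, -0.005, 0, -0.006, 0, 0, 0], [1, -0.005, 0, -0.03, 0, 0, 0], [1, -0.005, 0, -0.08, 0, 0, 0]]}}

```text
t: 32.28
tool_pos: [0.5978, -0.2642, 0.164]
orientation: [-1.877, -2.512, 0.002]
force: [0.2, -0.8, -0.5]
opening: 0.0003
```

Request:
{"name": "jog_arm", "arguments": {"steps": [[1, 0, 0, -0.06, 0, 0, 0], [1, 0, 0, -0.1, 0, 0, 0], [1, 0, 0, -0.1, 0, 0, 0]]}}

```text
t: 32.65
tool_pos: [0.6003, -0.2659, 0.2697]
orientation: [1.878, 2.514, -0.0]
force: [0.0, 0.4, 0.5]
opening: 0.0007
```

```bash
python3 -c "
from h import *
look(14,'s14.png')
from plant import robot
c=robot.read_camera('top');pickle.dump(c,open('top14.pkl','wb'))
s=load('side',14)
for nm,lo,hi,bx in (('yel',(22,150,60),(34,255,255),(222,138,35,18)),('gre',(40,100,40),(85,255,255),(222,132,35,15)),('ora',(6,190,90),(15,255,255),(215,118,35,14))):
  print(nm,[tuple(map(float,b)) for b in sorted(blobs(s,lo,hi,bx,3))])
cv2.imwrite('pics/full14.png',np.hstack([s['image'],c['image']])[:,:,::-1][:,:1024] if 0 else cv2.resize(s['image'][:,:,::-1],(700,525)))
print(robot.read_state()['tool_pos'])
"
```

```text
[(232.57, 130.57, 22.0), (241.21, 133.12, 10.0), (233.98, 134.23, 10.0), (226.31, 135.36, 10.0)]
yel [(230.21, 148.05, 9.0), (238.09, 146.78, 9.0), (245.61, 145.49, 7.0)]
gre [(227.95, 141.46, 4.0), (235.98, 140.1, 7.0), (242.85, 139.0, 5.0)]
ora [(222.79, 126.07, 13.0), (230.01, 124.99, 12.0), (237.29, 124.18, 15.0)]
[ 0.59843022 -0.264796    0.26407745]
```

View pics/s14.png

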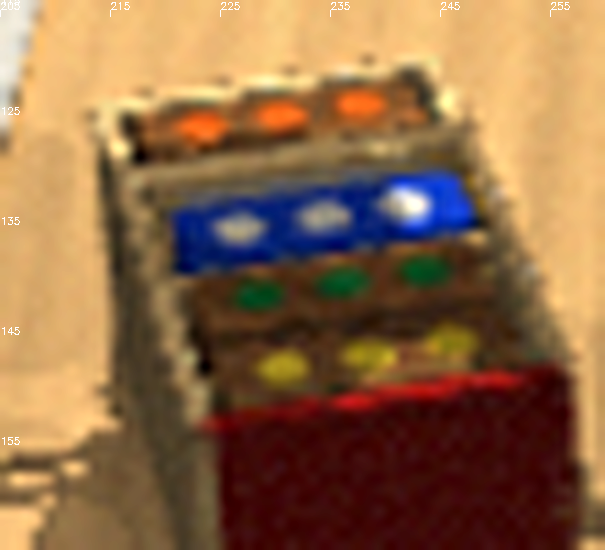

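View pics/full14.png

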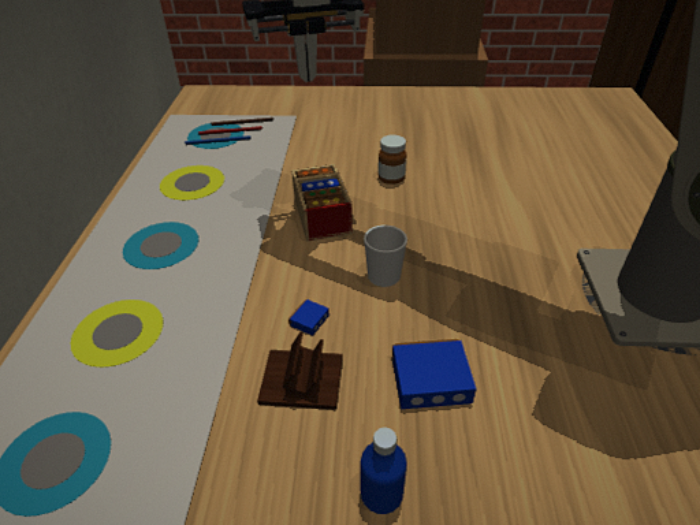

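All four spot rows are at their home pixels and level with the rim. The hand is clear, and the jar, cup and bottle stand where they were. Handing in.

```bash
python3 -c "
from plant import robot
print(robot.read_state()['dq'].round(3));print(robot.close_job())"
```

```text
[ 0.     0.026  0.039  0.001 -0.002 -0.001]
the job is handed in; nothing more can be done
None
```

The job is handed in at about 33 s. The blue block is in the box and all four blocks are home. Each was pressed to a firm stop at 16–19 N, all at the same height within 0.2 mm. I then lifted off and stroked shut fingertips along the tops from the red end to the last block.

**Last checks:** The final pictures show every spot row at its home pixels, matching the predicted rim height to about 0.5 px, with nothing standing up and the hand about 18 cm above the box. The jar, cup and bottle were never touched and look unmoved.

**What did not go cleanly:**
- **Three strokes:** The first ran to the end, but contact was light over the blue block. The second was too firm and dragged the blue block's top against the spring keeper, tilting it about 1 mm up. It sprang back when I lifted, and I pressed it home again. The third, lighter stroke ran over all four.
- **Contact in the last stroke:** It varied from 0 to 10 N over the blue block, with short spots of almost no contact. The block rocked slightly and sprang back to its home pixels.

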